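# Put the washed measuring cups back in their graded stand

### The job

Put the four washed steel measuring cups back into their wooden stand, sitting level and fully down, each in the well made for its size, so that the row runs from the largest to the smallest. Each handle must stick out straight across the row, to the front or the back of the stand, so that none lies over a neighbour. Leave the egg box and the glass undisturbed.

Things in the scene. Friction and masses are not known exactly. Their poses are not given: they have to be found in the camera images.
- cup_1: the largest of four loose steel measuring cups: open round bowl, 68 mm across the rim, 64 mm across the foot, 46 mm tall, wall 2 mm, 45-85 g; level strap handle, 13 mm wide, 5 mm thick, its middle 42 mm above the underside, from the bowl wall out to 96 mm from the bowl's axis. Upright at the start. Origin: centre of the underside; z up, x along the handle, away from the bowl
- cup_2: the second largest of four loose steel measuring cups: open round bowl, 58 mm across the rim, 54 mm across the foot, 41 mm tall, wall 2 mm, 45-85 g; level strap handle, 13 mm wide, 5 mm thick, its middle 37 mm above the underside, from the bowl wall out to 91 mm from the bowl's axis. Upright at the start. Origin: centre of the underside; z up, x along the handle, away from the bowl
- cup_3: the second smallest of four loose steel measuring cups: open round bowl, 48 mm across the rim, 44 mm across the foot, 36 mm tall, wall 2 mm, 45-85 g; level strap handle, 13 mm wide, 5 mm thick, its middle 32 mm above the underside, from the bowl wall out to 86 mm from the bowl's axis. Upright at the start. Origin: centre of the underside; z up, x along the handle, away from the bowl
- cup_4: the smallest of four loose steel measuring cups: open round bowl, 38 mm across the rim, 34 mm across the foot, 32 mm tall, wall 2 mm, 45-85 g; level strap handle, 13 mm wide, 5 mm thick, its middle 28 mm above the underside, from the bowl wall out to 81 mm from the bowl's axis. Upright at the start. Origin: centre of the underside; z up, x along the handle, away from the bowl
- well_1 (a point): mouth centre (at the board's top) of the largest of four round blind wells in the wooden stand: 71 mm across, 12 mm deep, flat floor; made for the largest cup (3.5 mm spare round its foot). z up, x square to the row, to the stand's back, y along the row, to the largest well. Stand: fixed beech board, 93 x 300 mm, top 29 mm over the worktop
- well_2 (a point): mouth centre (at the board's top) of the second largest of four round blind wells in the wooden stand: 61 mm across, 12 mm deep, flat floor; made for the second largest cup (3.5 mm spare round its foot). z up, x square to the row, to the stand's back, y along the row, to the largest well. The front rims of all wells lie 11 mm behind the stand's front edge
- well_3 (a point): mouth centre (at the board's top) of the second smallest of four round blind wells in the wooden stand: 51 mm across, 12 mm deep, flat floor; made for the second smallest cup (3.5 mm spare round its foot). z up, x square to the row, to the stand's back, y along the row, to the largest well. A seated cup's handle reaches about 45 mm out over the front edge
- well_4 (a point): mouth centre (at the board's top) of the smallest of four round blind wells in the wooden stand: 41 mm across, 12 mm deep, flat floor; made for the smallest cup (3.5 mm spare round its foot). z up, x square to the row, to the stand's back, y along the row, to the largest well. The row of wells runs from largest to smallest
- egg_box: bystander: grey pulp egg box, closed, 106 x 155 x 72 mm, loose; origin at the centre of its underside; leave it where it stands
- glass_2: bystander: clear drinking glass, 80 mm across, 88 mm tall, loose; origin at the centre of its underside; leave it where it stands
Mind the look-alikes: they are no part of the job. What is shaped like the cup_4 but green is not meant.

How it is judged (in metres and radians):
At the end, for the whole second after the job is handed in: Each of the four cups stands in the well of its own size: its axis within 8 mm of the well's centre, its underside at least 9 mm below the board's top (the well is 12 mm deep), tilted less than 0.08 rad, its handle within 0.35 rad of square to the row (front or back); all released and at rest (horizontal distance between cup_1 and well_1 below 0.008 m and z of cup_1 in the frame of well_1 below -0.009 m and angle between each of cup_1, cup_2, cup_3, cup_4's own z axis and vertical below 0.08 rad and angle between the x axis of cup_1 and the x axis of well_1, either way round below 0.35 rad and linear speed of each of cup_1, cup_2, cup_3, cup_4 below 0.02 m/s and horizontal distance between cup_2 and well_2 below 0.008 m and z of cup_2 in the frame of well_2 below -0.009 m and angle between the x axis of cup_2 and the x axis of well_2, either way round below 0.35 rad and horizontal distance between cup_3 and well_3 below 0.008 m and z of cup_3 in the frame of well_3 below -0.009 m and angle between the x axis of cup_3 and the x axis of well_3, either way round below 0.35 rad and horizontal distance between cup_4 and well_4 below 0.008 m and z of cup_4 in the frame of well_4 below -0.009 m and angle between the x axis of cup_4 and the x axis of well_4, either way round below 0.35 rad); the robot touches nothing.
It fails at once if the egg box is pushed more than 25 mm from its place or tipped (distance of egg_box from where it was at the start of the episode above 0.025 m or angle between egg_box's own z axis and vertical above 0.3 rad).
It fails at once if the glass is pushed more than 25 mm from its place or tipped (distance of glass_2 from where it was at the start of the episode above 0.025 m or angle between glass_2's own z axis and vertical above 0.3 rad).
It also fails if it takes over 93 s, if anything falls off the work surface, if the arm or the gripper's body presses on something with over 40 N, if the wrist force passes 120 N, or if a joint passes its speed limit or range.

### The arm

A 6-joint arm with a two-finger parallel gripper is mounted at the origin on a cart in front of the work surface, level with it; the furniture and walls round the work are solid. World frame = base frame: x ahead of the robot, y to its left, z up, the work surface at z = 0. Lengths are in m, angles in degrees, forces in N, time in s.
With the tool pointing down it reaches from about 0.3 to 0.75 m from the base axis. Payload 8.5 kg.
Tool frame: the origin (TCP) lies on the centre line of the jaws, within the pads' length; the fingertips stand 17 mm ahead of it and the grasp point (between the pads) lies 2 mm behind it; z points along the fingers, y is the direction in which the jaws open and shut (so a half turn about z gives the same grasp; the last joint's range is limited). The gripper opens to 85 mm and grips with 20 to 120 N. Pads are 22 mm wide; open, the fingers measure 114 mm over their backs; the gripper's body (76 mm by 85 mm) begins 54 mm behind the grasp point. The pads swing forward as they close: fully open they stand 13 mm farther back than shut.
Start: joints at [-75.991, 21.807, 74.336, -0, 83.858, -12.336], TCP at [0.244, -0.493, 0.248] pointing down, gripper open.
Joint ranges: [-178.18, 178.18], [-50.72, 133.34], [12.68, 142.11], [-81.47, 261.47], [9.98, 163.14], [-165.26, 165.26]. Speed limits (degrees/s): [136.94, 136.94, 180, 180, 180, 180].

### API

Orientations are given as a 3x3 rotation matrix whose columns are the frame's x, y, z axes.
In Python, from rig import env, imaging, close_job gives the robot as it stands.
- The arm moves only by the tool step_arm, never from a script. Its argument "steps" is one flat list of numbers, 7 for each row, row after row: the opening, from 0 (shut) to 1 (fully open), then the shift along the tool's x, y, z as a fraction of full scale, then the turn, a rotation vector about the tool's x, y, z as a fraction of full scale. A call has 1 to 10 rows; each row is the pose to reach, as a shift and turn from the pose commanded when the call began, along the tool's axes at that moment; what a row does not reach only later rows make up. Full scale, the value 1, is 0.3 m for a shift and 45 degrees for a turn. A row lasts 1/10 s, in which the tool goes at most 50 mm and 8.59 degrees, less where a joint would pass 70% of its speed; a pose out of reach is approached as far as the arm can. A call with a number of a shift or a turn outside -1 to 1 is refused whole. A call with a gripper value outside its range is refused whole. The fingers move at their own pace and stop on an object; "grip_force" is the grip in N (left out, the last holds). Time passes only in rows, so rows that repeat a pose let the fingers close. It gives the time, the measured TCP pose, the force and the opening at its end, in the units of the state.
- env.observe(): the state, without advancing time (a new reading comes with each control period).
- imaging.get_image(name): name is "scene" or "top" or "wrist"; returns (picture, depth): 480x640x3 uint8, blue, green, red; 480x640 float32, m along the optical axis (not along the pixel's ray), 0 where there is no reading.
- imaging.get_calibration(name): a dict with "camera_matrix" (3x3 intrinsics, pixels), "k1" (the pictures are not rectified: a ray, as slopes to the right and down, at radius r is drawn at 1 + k1 r^2 times it, then the intrinsics apply), "world_from_camera" (4x4, takes a point from camera to world coordinates). Camera axes: x right, y down, z forward; pixel columns grow to the right and rows downward; lengths in m; the calibration is good to about 2 mm. A picture is of the moment at which its call begins: read the wrist's pose just before it. get_calibration takes no time and is no camera call; for the wrist camera it gives the pose at the moment of the call.
- close_job(): hands the job in, once; it reports no verdict.
Trained networks look in the newest picture that a camera, given by its name, has taken for a name from the list of things; names that differ only in an ending like _2 or _b are one class to them, and where a whole thing is asked for, a point or a joint stands for the part that bears it (a point fixed in the world has none). Each returns a list of dicts, best first, with "score" (0 to 1); they miss things now and then, are a little off and sometimes report something else, mostly with a low value. They report only what shows in the picture. A call takes as long as a camera call. They do not tell look-alikes from the thing itself.
- imaging.spot_in(camera, target): "pixel" ([column, row] in pixels, amid what is visible of it).
- imaging.regions_of(camera, target): "mask" (480x640 bool, what is visible of it) and "pixel" ([column, row] in pixels, amid what is visible of it).
- imaging.pinpoint(camera, target): "pixel" ([column, row] in pixels: a listed point, or the origin of a listed thing).
The state is a dict: "time_s": time; "q": joint angles; "qvel": joint speeds; "joint_efforts": joint torques, N m; "position": TCP position; "tool_rot": TCP orientation; "ft_force": force on the tool from outside, world axes, zero at the start; "wrist_torque": the same for the moment, N m; "grip_width": finger opening in m.
Only numpy, scipy, OpenCV 4.12 (cv2) and the standard library are available. Lean on these libraries where they do the work, as an engineer would, in place of code of your own. Each camera call takes 0.05 s, during which the arm holds its last target.

## Working session

There is one attempt and no reset: what is moved stays moved. The work goes in short steps, Python scripts to look and compute and a tool call to move; the robot and the scene stay as the last step left them, time stands still between calls to the robot, and variables do not carry over. Pictures are saved under pics/ and viewed, and the job is handed in when it is done.

Besides the shell and the picture viewer there is one more tool, called after ">>>" by a JSON object that holds its "api" and its "payload", one argument or row to a line. step_arm: Moves the arm, as the interface text tells. Shift numbers are shares of 0.3 m and turn numbers shares of 45 degrees, none past 1 either way. Its arguments: {"type":"object","properties":{"steps":{"type":"array","items":{"type":"number"}},"grip_force":{"type":"number"}},"required":["steps"]}

```bash
ls; mkdir -p pics
python3 - <<'E'
from rig import env, imaging
import cv2,numpy as np
s=env.observe();print(s['time_s'],s['position'],s['tool_rot'],s['grip_width'])
for n in ['scene','top']:
    p,d=imaging.get_image(n);cv2.imwrite(f'pics/{n}0.png',p);np.save(f'{n}0.npy',d)
    c=imaging.get_calibration(n);print(n,c)
E
```

```text
pics
0.0 [ 0.24400269 -0.49258118  0.24769696] [[ 8.96132903e-01  4.43785633e-01 -3.64939948e-04]
 [ 4.43785656e-01 -8.96131724e-01  1.49126128e-03]
 [ 3.34766066e-04 -1.49832341e-03 -9.99998821e-01]] 0.08565555525822813
scene {'camera_matrix': array([[433.29828148,   0.        , 317.37027121],
       [  0.        , 433.29828148, 239.32012034],
       [  0.        ,   0.        ,   1.        ]]), 'k1': 0.03459056608608573, 'world_from_camera': array([[-0.86864234, -0.25532307,  0.42458287,  0.06045352],
       [-0.49543211,  0.45238499, -0.74154895,  1.02430133],
       [-0.00274036, -0.8544928 , -0.519456  ,  0.62771175],
       [ 0.        ,  0.        ,  0.        ,  1.        ]])}
top {'camera_matrix': array([[445.40983771,   0.        , 315.26733129],
       [  0.        , 445.40983771, 238.26829672],
       [  0.        ,   0.        ,   1.        ]]), 'k1': -0.10123109225187107, 'world_from_camera': array([[-0.02785602, -0.99025183,  0.13647472,  0.40419026],
       [-0.99952613,  0.02938172,  0.00917742,  0.19815425],
       [-0.01309782, -0.1361544 , -0.99060104,  0.97257231],
       [ 0.        ,  0.        ,  0.        ,  1.        ]])}
```

View pics/scene0.png

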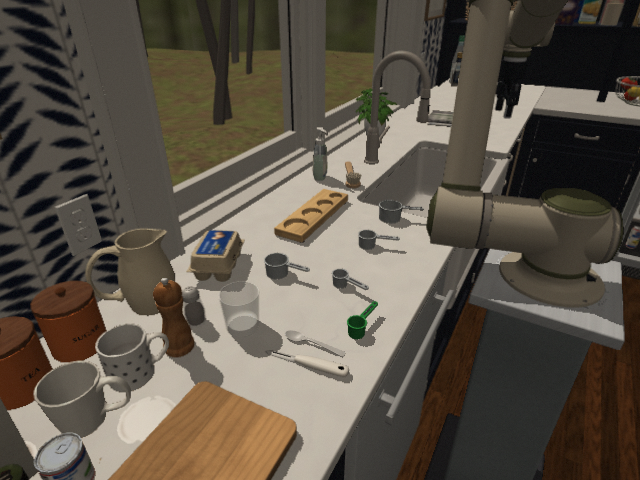

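View pics/top0.png

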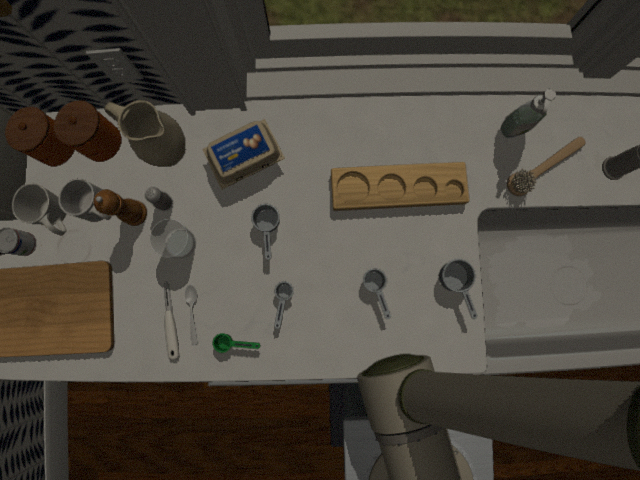

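The scene shows the stand at top pixels (330-468, 165-210), with its largest well on the left. There are four steel cups at about (265,218), (283,290), (375,280) and (457,275), and the green look-alike is at (225,342). The glass is at (175,240) and the egg box at (243,150).

```bash
cat > h.py <<'E'
import numpy as np,cv2
from rig import env, imaging
def proj(c,P):
    P=np.atleast_2d(P);T=np.linalg.inv(c['world_from_camera']);q=P@T[:3,:3].T+T[:3,3]
    s=q[:,:2]/q[:,2:];r2=(s**2).sum(1,keepdims=True);s=s*(1+c['k1']*r2);K=c['camera_matrix']
    return s*[K[0,0],K[1,1]]+[K[0,2],K[1,2]]
def ray(c,uv):
    uv=np.atleast_2d(np.asarray(uv,float));K=c['camera_matrix']
    d=(uv-[K[0,2],K[1,2]])/[K[0,0],K[1,1]];s=d.copy()
    for _ in range(20): s=d/(1+c['k1']*(s**2).sum(1,keepdims=True))
    return np.c_[s,np.ones(len(s))]
def onplane(c,uv,z):
    r=ray(c,uv);W=c['world_from_camera'];D=r@W[:3,:3].T;o=W[:3,3]
    return o+D*((z-o[2])/D[:,2:])
def cloud(c,d):
    v,u=np.nonzero(d>0);r=ray(c,np.c_[u,v]);P=r*d[v,u][:,None];W=c['world_from_camera']
    return u,v,P@W[:3,:3].T+W[:3,3]
E
python3 - <<'E'
from h import *
p,d=imaging.get_image('top');c=imaging.get_calibration('top')
Z={'cup_1':.0,'cup_2':0,'cup_3':0,'cup_4':0,'well_1':.029,'well_2':.029,'well_3':.029,'well_4':.029,'egg_box':0,'glass_2':0}
for n in Z:
    r=imaging.pinpoint('top',n)
    for e in r[:4]:
        print(n,round(e['score'],2),np.round(e['pixel'],1),onplane(c,e['pixel'],Z[n])[0].round(4))
H={'cup_1':.046,'cup_2':.041,'cup_3':.036,'cup_4':.032}
for n in H:
    for e in imaging.regions_of('top',n)[:5]:
        v,u=np.nonzero(e['mask']); w=onplane(c,np.c_[u,v],H[n]);print(n,round(e['score'],2),e['pixel'],len(u),p[v,u].mean(0).round())
big=cv2.resize(p[140:370,190:500],None,fx=2.5,fy=2.5,interpolation=cv2.INTER_CUBIC);cv2.imwrite('pics/topcrop.png',big)
u,v,P=cloud(c,d)
for (a,b) in [(265,218),(283,290),(375,280),(457,275),(400,205),(300,250)]:
    m=(abs(u-a)<4)&(abs(v-b)<4);print(a,b,P[m].mean(0))
E
```

```text
cup_1 0.94 [372.8 281.8] [0.4388 0.0846 0.    ]
cup_1 0.93 [267.1 219.8] [0.5828 0.3131 0.    ]
cup_1 0.92 [453.8 273. ] [ 0.4522 -0.0947  0.    ]
cup_1 0.84 [282.5 292.4] [0.4215 0.2817 0.    ]
cup_2 0.94 [372.8 281.8] [0.4388 0.0846 0.    ]
cup_2 0.93 [267.1 219.8] [0.5828 0.3131 0.    ]
cup_2 0.92 [453.8 273. ] [ 0.4522 -0.0947  0.    ]
cup_2 0.84 [282.5 292.4] [0.4215 0.2817 0.    ]
cup_3 0.94 [372.8 281.8] [0.4388 0.0846 0.    ]
cup_3 0.93 [267.1 219.8] [0.5828 0.3131 0.    ]
cup_3 0.92 [453.8 273. ] [ 0.4522 -0.0947  0.    ]
cup_3 0.84 [282.5 292.4] [0.4215 0.2817 0.    ]
cup_4 0.94 [372.8 281.8] [0.4388 0.0846 0.    ]
cup_4 0.93 [267.1 219.8] [0.5828 0.3131 0.    ]
cup_4 0.92 [453.8 273. ] [ 0.4522 -0.0947  0.    ]
cup_4 0.84 [282.5 292.4] [0.4215 0.2817 0.    ]
well_1 0.94 [353.4 186.8] [0.6447 0.1208 0.029 ]
well_1 0.84 [454.9 186.7] [ 0.6391 -0.1019  0.029 ]
well_1 0.7 [386.3 188.9] [0.638  0.0494 0.029 ]
well_1 0.58 [425.7 187.4] [ 0.6391 -0.0371  0.029 ]
well_2 0.94 [353.4 186.8] [0.6447 0.1208 0.029 ]
well_2 0.84 [454.9 186.7] [ 0.6391 -0.1019  0.029 ]
well_2 0.7 [386.3 
[... 1036 characters left out ...]
270.7, 220.7] 740 [62. 64. 64.]
cup_3 0.92 [460.5, 278.7] 1141 [60. 63. 63.]
cup_3 0.78 [226.7, 341.9] 531 [36. 65. 31.]
cup_3 0.7 [379.7, 284.3] 625 [68. 71. 71.]
cup_3 0.64 [280.2, 295.4] 446 [69. 72. 71.]
cup_4 0.93 [270.7, 220.7] 740 [62. 64. 64.]
cup_4 0.92 [460.5, 278.7] 1141 [60. 63. 63.]
cup_4 0.78 [226.7, 341.9] 531 [36. 65. 31.]
cup_4 0.7 [379.7, 284.3] 625 [68. 71. 71.]
cup_4 0.64 [280.2, 295.4] 446 [69. 72. 71.]
265 218 [0.58634343 0.31718836 0.00374059]
283 290 [0.42661711 0.28022853 0.00331384]
375 280 [0.44245429 0.08010423 0.00371138]
457 275 [ 0.44742443 -0.10018833  0.00433339]
400 205 [0.60291757 0.02013453 0.02156436]
300 250 [5.13177187e-01 2.41552793e-01 3.38474016e-04]
```

View pics/topcrop.png

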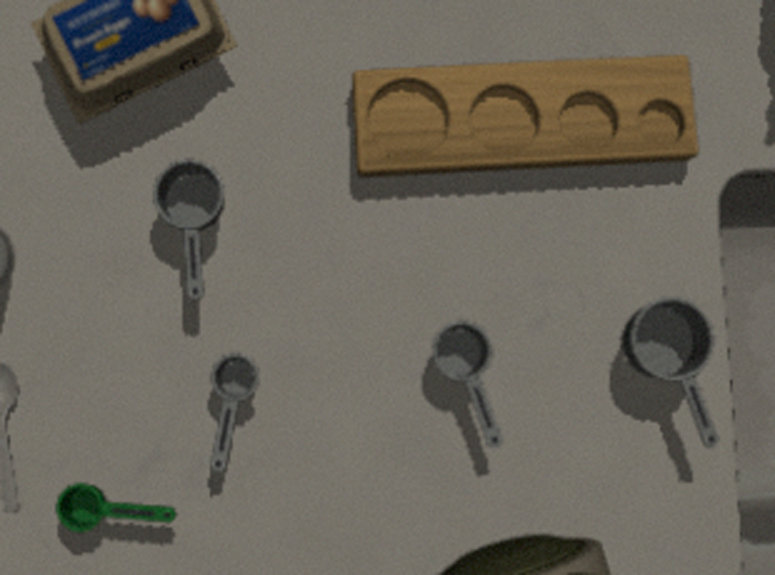

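By size, cup_1 is at (457,275), cup_2 at (265,218), cup_3 at (375,280) and cup_4 at (283,290). The green scoop at (225,342) is the only look-alike, and it is excluded. All the handles point toward the robot. I plan to pinch each handle across its width and place each cup with its handle to the front. Next I move to a wrist view.

```bash
cat >> h.py <<'E'
def plan(x,y,z,yaw):
    """yaw: world heading (deg) of tool x axis, tool down"""
    s=env.observe();R=s['tool_rot'];p=s['position']
    a=np.radians(yaw);X=np.array([np.cos(a),np.sin(a),0]);Zt=np.array([0,0,-1.]);Rt=np.c_[X,np.cross(Zt,X),Zt]
    sh=R.T@(np.array([x,y,z])-p)/0.3
    rv=np.degrees(cv2.Rodrigues(R.T@Rt)[0].ravel())/45
    dist=np.linalg.norm(sh)*.3
    print('t',round(s['time_s'],2),'shift',sh.round(4),'turn',rv.round(4),'dist',round(dist,3),'rows',np.ceil(max(dist/.05,np.abs(rv).max()*45/8.59)))
E
python3 - <<'E'
from h import *
p,d=imaging.get_image('wrist');cv2.imwrite('pics/w0.png',p);c=imaging.get_calibration('wrist');print(c)
s=env.observe();T=np.eye(4);T[:3,:3]=s['tool_rot'];T[:3,3]=s['position'];print(np.linalg.inv(T)@c['world_from_camera'])
plan(.50,.02,.36,0)
E
```

```text
{'camera_matrix': array([[424.28428126,   0.        , 312.53314779],
       [  0.        , 424.28428126, 238.27994912],
       [  0.        ,   0.        ,   1.        ]]), 'k1': -0.04760284594144749, 'world_from_camera': array([[ 0.44341115, -0.86030174, -0.25153026,  0.30806674],
       [-0.89631733, -0.42601232, -0.12299896, -0.46136034],
       [-0.00133877,  0.27999004, -0.96000197,  0.37411418],
       [ 0.        ,  0.        ,  0.        ,  1.        ]])}
[[-4.45597614e-04 -9.60007037e-01 -2.79975517e-01  7.13210843e-02]
 [ 9.99998978e-01 -4.73644180e-05 -1.42914991e-03  1.79215651e-04]
 [ 1.35873309e-03 -2.79975867e-01  9.60006077e-01 -1.25781311e-01]
 [ 0.00000000e+00  0.00000000e+00  0.00000000e+00  1.00000000e+00]]
t 0.9 shift [ 1.5232 -1.1533 -0.3723] turn [0.     0.     0.5855] dist 0.584 rows 12.0
```

View pics/w0.png

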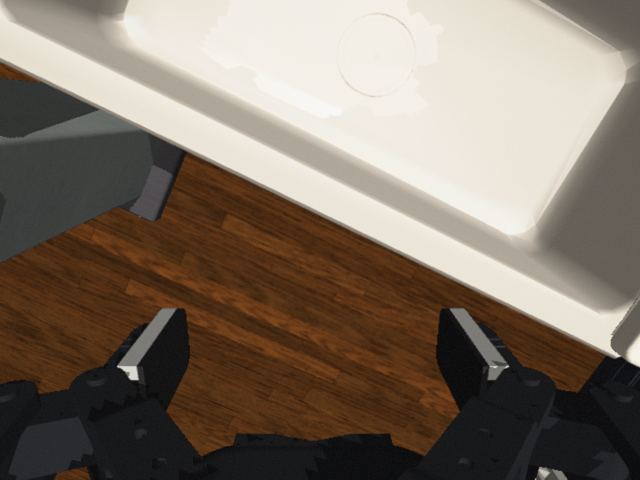

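The wrist view shows the sink and the open fingers. The camera sits on the tool's +x side, so it will look onto the bowl of a held cup.

>>> {"api": "step_arm", "payload": {
  "steps": [1,0.76,-0.577,-0.37,0,0,0.5855,1,0.76,-0.577,-0.37,0,0,0.5855,1,0.76,-0.577,-0.37,0,0,0.5855,1,0.76,-0.577,-0.37,0,0,0.5855,1,0.76,-0.577,-0.37,0,0,0.5855,1,0.76,-0.577,-0.37,0,0,0.5855,1,0.76,-0.577,-0.37,0,0,0.5855,1,0.76,-0.577,-0.37,0,0,0.5855]
}}

```text
time_s: 1.7
position: [0.372, -0.2357, 0.3599]
tool_rot: [[1.0, 0.003, 0.001], [0.003, -1.0, -0.001], [0.001, 0.001, -1.0]]
ft_force: [0.1, -0.7, 0.1]
grip_width: 0.0854
```

```bash
python3 -c "
from h import *
plan(.50,.02,.36,0)"
```

```text
t 1.7 shift [ 0.4289 -0.8511 -0.0011] turn [ 0.0017 -0.0012  0.0033] dist 0.286 rows 6.0
```

>>> {"api": "step_arm", "payload": {
  "steps": [1,0.69,-0.92,0,0,0,0,1,0.69,-0.92,0,0,0,0,1,0.69,-0.92,0,0,0,0,1,0.69,-0.92,0,0,0,0,1,0.69,-0.92,0,0,0,0,1,0.69,-0.92,0,0,0,0,1,0.69,-0.92,0,0,0,0,1,0.69,-0.92,0,0,0,0,1,0.69,-0.92,0,0,0,0,1,0.69,-0.92,0,0,0,0]
}}

```text
time_s: 2.7
position: [0.5784, 0.0377, 0.3588]
tool_rot: [[1.0, -0.002, -0.001], [-0.002, -1.0, -0.0], [-0.001, 0.0, -1.0]]
ft_force: [0.7, 0.5, -0.0]
grip_width: 0.0853
```

Run:
```python
from h import *
c=imaging.get_calibration('wrist');p,d=imaging.get_image('wrist');cv2.imwrite('pics/w1.png',p);np.savez('w1.npz',p=p,d=d,**c)
for n in ['well_1','cup_1']:
    for e in imaging.pinpoint('wrist',n)[:6]:
        print(n,round(e['score'],2),np.round(e['pixel'],1),onplane(c,e['pixel'],.029 if n=='well_1' else 0)[0].round(4))
```

```text
well_1 0.96 [231.7 114.8] [0.6499 0.1217 0.029 ]
well_1 0.85 [443.8 122.6] [ 0.6418 -0.0991  0.029 ]
well_1 0.71 [310.3 119.4] [0.6448 0.0402 0.029 ]
well_1 0.62 [381.4 125.5] [ 0.6386 -0.0338  0.029 ]
cup_1 0.98 [124.2 300.5] [0.4267 0.2755 0.    ]
cup_1 0.83 [ 75.7 177.5] [0.5819 0.3131 0.    ]
cup_1 0.73 [ 36.8 372.3] [0.3198 0.4115 0.    ]
cup_1 0.63 [419.  285.9] [ 0.4462 -0.093   0.    ]
cup_1 0.55 [274.4 286.7] [0.4457 0.0855 0.    ]
```

View pics/w1.png

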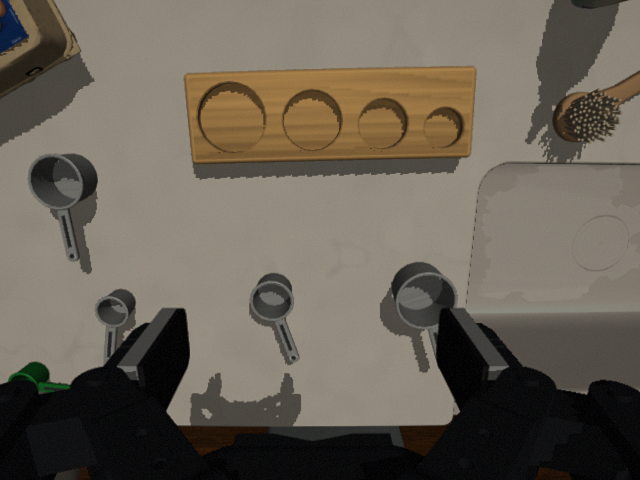

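The wrist picture shows the stand at (187-475, 68-162), wells from about 232 on the left to 443 on the right. Cup_2 is at (63,180), cup_4 (115,307), cup_3 (272,297) and cup_1 (425,295). I'll rectify the views at the known heights and fit them.

```bash
cat >> h.py <<'E'
def ortho(c,p,x0,x1,y0,y1,z,s=0.0005):
    """rows: x from x1 down; cols: y from y1 down"""
    xs=np.arange(x1,x0,-s);ys=np.arange(y1,y0,-s);Y,X=np.meshgrid(ys,xs)
    uv=proj(c,np.c_[X.ravel(),Y.ravel(),np.full(X.size,z)]).astype(np.float32).reshape(*X.shape,2)
    return cv2.remap(p,uv[...,0],uv[...,1],cv2.INTER_CUBIC)
def load(f):
    z=np.load(f);return dict(z),z['p'],z['d']
E
python3 - <<'E'
from h import *
c,p,d=load('w1.npz')
o=ortho(c,p,.56,.72,-.17,.19,.029);
hsv=cv2.cvtColor(o,cv2.COLOR_BGR2HSV);m=((hsv[...,1]>70)&(hsv[...,0]<25)).astype(np.uint8)*255
cv2.imwrite('pics/o1.png',o);cv2.imwrite('pics/o1m.png',m)
cs,_=cv2.findContours(m,cv2.RETR_EXTERNAL,cv2.CHAIN_APPROX_NONE);k=max(cs,key=cv2.contourArea)
(cx,cy),(w,h),a=cv2.minAreaRect(k);print('rect',.72-cy*.0005,.19-cx*.0005,w*.5,h*.5,a)
E
```

```text
rect 0.6488703689575195 0.019500488281250006 92.53075408935547 297.6170349121094 88.6739501953125
```

View pics/o1.png

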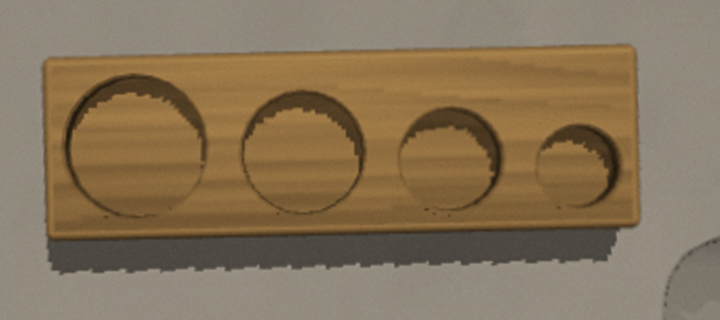

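The stand fit gives centre (0.649, 0.0195), yaw about +1.3° and size 298×92.5 mm, which matches the given 300×93. The wells agree with the 11 mm front-rim rule. Next I hover over cup_1's handle for a close view.

```bash
python3 -c "
from h import *
plan(.374,-.1235,.15,23)"
```

```text
t 2.85 shift [-0.68    0.5398  0.6985] turn [ 3.000e-04 -3.000e-04 -5.137e-01] dist 0.334 rows 7.0
```

>>> {"api": "step_arm", "payload": {
  "steps": [1,-0.68,0.54,0.7,0,0,-0.514,1,-0.68,0.54,0.7,0,0,-0.514,1,-0.68,0.54,0.7,0,0,-0.514,1,-0.68,0.54,0.7,0,0,-0.514,1,-0.68,0.54,0.7,0,0,-0.514,1,-0.68,0.54,0.7,0,0,-0.514,1,-0.68,0.54,0.7,0,0,-0.514,1,-0.68,0.54,0.7,0,0,-0.514,1,-0.68,0.54,0.7,0,0,-0.514,1,-0.68,0.54,0.7,0,0,-0.514]
}}

```text
time_s: 3.85
position: [0.3754, -0.1228, 0.1502]
tool_rot: [[0.92, 0.393, 0.002], [0.393, -0.92, -0.001], [0.001, 0.002, -1.0]]
ft_force: [0.6, 0.7, 0.6]
grip_width: 0.0856
```

Run:
```python
from h import *
c=imaging.get_calibration('wrist');p,d=imaging.get_image('wrist');cv2.imwrite('pics/c1.png',p);np.savez('c1.npz',p=p,d=d,**c)
s=env.observe();print(s['position'],s['tool_rot'][:,0])
o=ortho(c,p,.33,.5,-.2,-.03,.046,.0003);cv2.imwrite('pics/c1o.png',o);print(o.shape)
```

```text
[ 0.37547401 -0.12259366  0.15018079] [0.9193631  0.39340788 0.00131491]
(567, 567, 3)
```

View pics/c1.png

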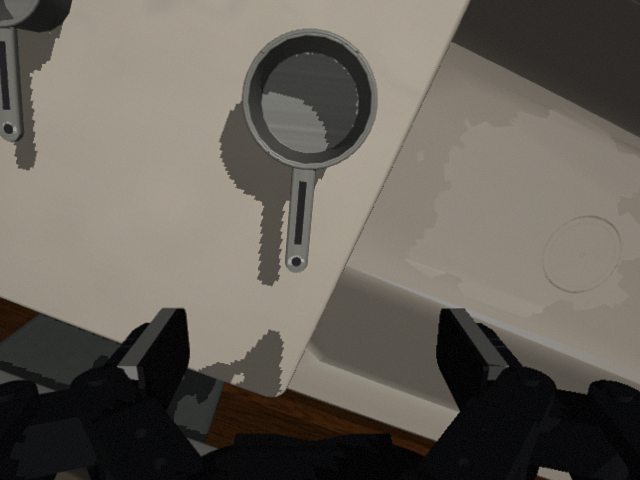

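View pics/c1o.png

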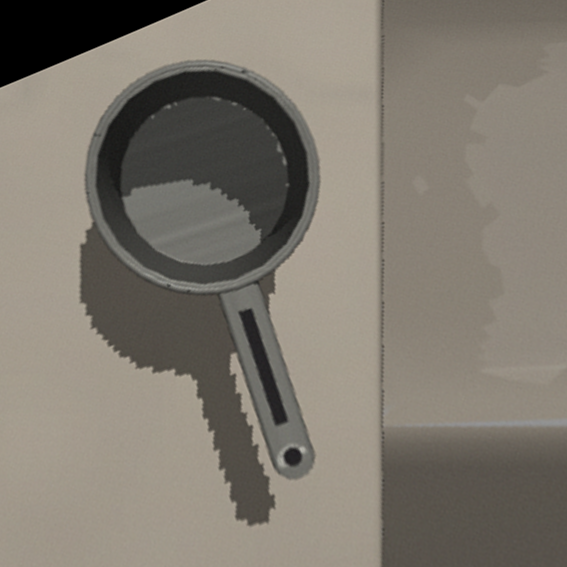

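The close crop shows a plain steel cup: rim 70 mm (about cup_1's 68) and handle tip about 95 mm from the axis, so this is cup_1. Its centre is (0.447,-0.0906) with a tool yaw of 18°.

```bash
python3 -c "
from h import *
plan(.3727,-.1147,.040,18)"
```

```text
t 3.9 shift [ 0.0014 -0.0285  0.3672] turn [ 0.0024 -0.0018  0.1148] dist 0.11 rows 3.0
```

>>> {"api": "step_arm", "payload": {
  "steps": [0.6,0.0014,-0.0285,0.1,0.002,-0.002,0.115,0.6,0.0014,-0.0285,0.2,0.002,-0.002,0.115,0.6,0.0014,-0.0285,0.3,0.002,-0.002,0.115,0.6,0.0014,-0.0285,0.367,0.002,-0.002,0.115,0.6,0.0014,-0.0285,0.367,0.002,-0.002,0.115,0.6,0.0014,-0.0285,0.367,0.002,-0.002,0.115]
}}

```text
time_s: 4.5
position: [0.3723, -0.1145, 0.0398]
tool_rot: [[0.951, 0.309, -0.001], [0.309, -0.951, 0.001], [-0.001, -0.001, -1.0]]
ft_force: [1.2, 0.7, 0.0]
grip_width: 0.0512
```

Run:
```python
from h import *
p,d=imaging.get_image('wrist');cv2.imwrite('pics/c1b.png',p)
plan(.3727,-.1147,.040,18)
```

```text
t 4.55 shift [0.0008 0.0003 0.0007] turn [ 0.0001  0.0005 -0.0001] dist 0.0 rows 1.0
```

View pics/c1b.png

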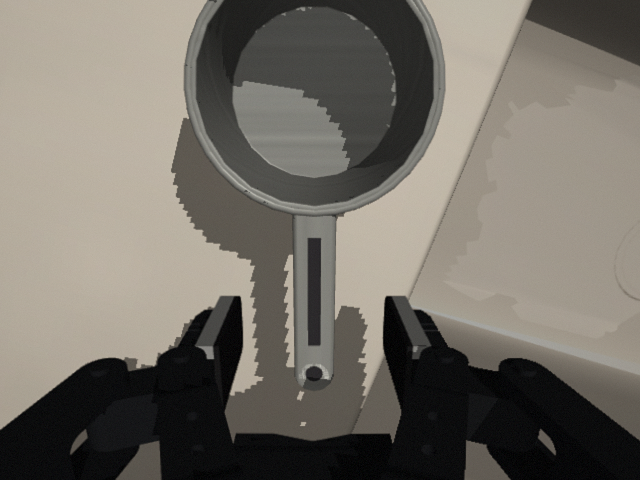

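The fingers straddle the handle symmetrically, so I close with 70 N and then lift.

>>> {"api": "step_arm", "payload": {
  "steps": [0,0,0,0,0,0,0,0,0,0,0,0,0,0,0,0,0,0,0,0,0,0,0,0,0,0,0,0,0,0,0,0,0,0,0,0,0,0,0,0,0,0,0,0,0,0,0,0,0,0,0,-0.2,0,0,0,0,0,0,-0.35,0,0,0,0,0,0,-0.35,0,0,0],
  "grip_force": 70
}}

```text
schema error: expected a multiple of 7 numbers
```

Run:
```python
from h import *
c=imaging.get_calibration('wrist');p,d=imaging.get_image('wrist');cv2.imwrite('pics/c1c.png',p);np.savez('c1c.npz',p=p,d=d,**c)
s=env.observe();print(s['position'],s['tool_rot'],s['grip_width'])
```

```text
[ 0.37242547 -0.11475772  0.04033351] [[ 9.51125467e-01  3.08804682e-01  1.23042095e-04]
 [ 3.08804703e-01 -9.51125319e-01 -5.32349451e-04]
 [-4.73635506e-05  5.44327097e-04 -9.99999851e-01]] 0.0510476115915505
```

View pics/c1c.png

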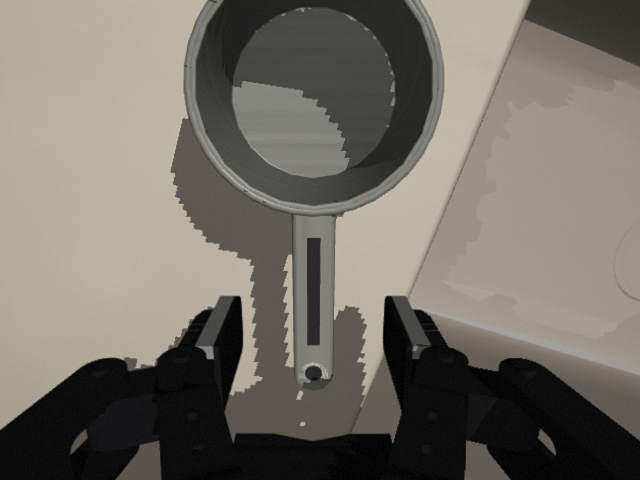

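The call was refused because the row count was malformed, so I resend it.

>>> {"api": "step_arm", "payload": {
  "steps": [0,0,0,0,0,0,0,0,0,0,0,0,0,0,0,0,0,0,0,0,0,0,0,0,0,0,0,0,0,0,0,0,0,0,0,0,0,0,0,0,0,0,0,0,0,-0.1,0,0,0,0,0,0,-0.25,0,0,0,0,0,0,-0.35,0,0,0,0,0,0,-0.35,0,0,0],
  "grip_force": 70
}}

```text
time_s: 5.6
position: [0.3731, -0.1153, 0.1471]
tool_rot: [[0.951, 0.308, 0.004], [0.308, -0.951, -0.003], [0.003, 0.004, -1.0]]
ft_force: [-1.0, -0.1, -1.4]
grip_width: 0.0109
```

Run:
```python
from h import *
c=imaging.get_calibration('wrist');p,d=imaging.get_image('wrist');cv2.imwrite('pics/c1d.png',p);np.savez('c1d.npz',p=p,d=d,**c)
s=env.observe();print(s['position'],s['tool_rot'],s['grip_width'],s['ft_force'])
```

```text
[ 0.37225181 -0.11479441  0.1451662 ] [[ 9.51269977e-01  3.08358208e-01  8.04304526e-04]
 [ 3.08358847e-01 -9.51269728e-01 -8.51609798e-04]
 [ 5.02509677e-04  1.05812525e-03 -9.99999314e-01]] 0.010678343550315194 [-0.50971604  0.22030098 -1.90534221]
```

View pics/c1d.png

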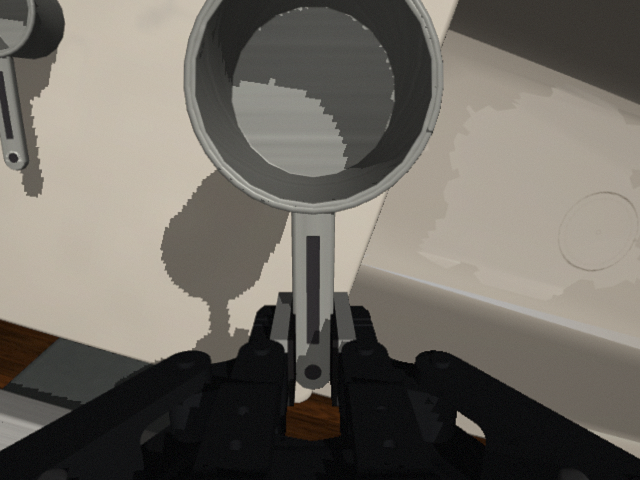

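Cup_1 is held level, and its bowl sits unchanged in the picture. I carry it to well_1.

```bash
python3 -c "
from h import *
plan(.5687,.1200,.145,1.3)"
```

```text
t 5.65 shift [ 8.643e-01 -5.426e-01  4.000e-04] turn [ 0.0012 -0.0008  0.3702] dist 0.306 rows 7.0
```

>>> {"api": "step_arm", "payload": {
  "steps": [0,0.13,-0.08,0,0,0,0.05,0,0.26,-0.16,0,0,0,0.11,0,0.39,-0.24,0,0,0,0.16,0,0.52,-0.32,0,0,0,0.22,0,0.65,-0.41,0,0,0,0.28,0,0.75,-0.47,0,0,0,0.32,0,0.82,-0.515,0,0,0,0.35,0,0.8643,-0.5426,0,0.001,-0.001,0.37,0,0.8643,-0.5426,0,0.001,-0.001,0.37,0,0.8643,-0.5426,0,0.001,-0.001,0.37]
}}

```text
time_s: 6.65
position: [0.5675, 0.12, 0.1423]
tool_rot: [[1.0, 0.023, -0.006], [0.023, -1.0, 0.001], [-0.006, -0.002, -1.0]]
ft_force: [1.0, 0.1, -1.4]
grip_width: 0.0112
```

Run:
```python
from h import *
c=imaging.get_calibration('wrist');p,d=imaging.get_image('wrist');cv2.imwrite('pics/c1e.png',p);np.savez('c1e.npz',p=p,d=d,**c)
plan(.5687,.1200,.145,1.3)
o=ortho(c,p,.58,.72,-.13,.2,.029);cv2.imwrite('pics/c1eo.png',o)
```

```text
t 6.7 shift [ 0.0041 -0.0012 -0.0074] turn [-0.002   0.007   0.0001] dist 0.003 rows 1.0
```

View pics/c1e.png

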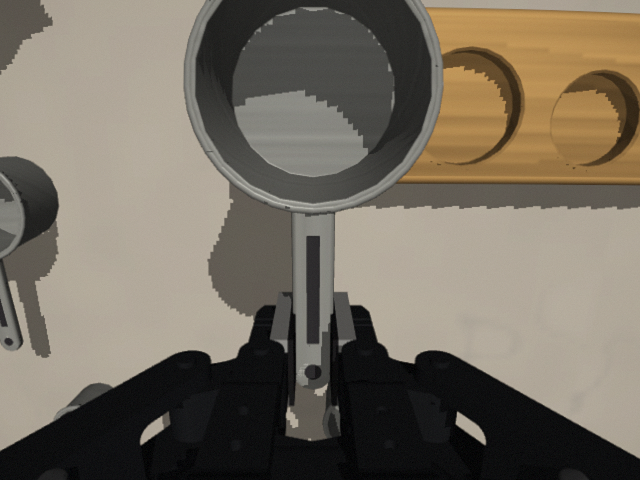

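View pics/c1eo.png

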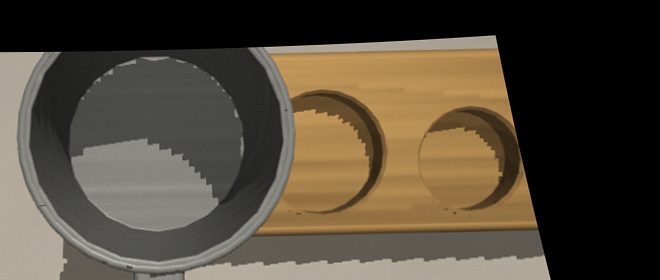

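The well edges agree with the earlier fit to within 0.5 mm. I descend to just above the mouth, then check.

>>> {"api": "step_arm", "payload": {
  "steps": [0,0.004,-0.001,0.05,0,0.003,0,0,0.004,-0.001,0.1,0,0.003,0,0,0.004,-0.001,0.15,0,0.003,0,0,0.004,-0.001,0.19,0,0.003,0,0,0.004,-0.001,0.19,0,0.003,0,0,0.004,-0.001,0.19,0,0.003,0,0,0.004,-0.001,0.19,0,0.003,0]
}}

```text
time_s: 7.4
position: [0.5696, 0.1204, 0.0878]
tool_rot: [[1.0, 0.023, 0.001], [0.023, -1.0, 0.002], [0.001, -0.002, -1.0]]
ft_force: [0.4, 0.4, -0.4]
grip_width: 0.0113
```

Run:
```python
from h import *
c=imaging.get_calibration('wrist');p,d=imaging.get_image('wrist');cv2.imwrite('pics/c1f.png',p);p2,_=imaging.get_image('scene');cv2.imwrite('pics/s1.png',cv2.resize(p2[170:270,250:410],None,fx=4,fy=4,interpolation=cv2.INTER_CUBIC))
plan(.5687,.1200,.060,1.3)
```

```text
t 7.5 shift [-0.0032  0.0018  0.0924] turn [-0.0021 -0.001  -0.    ] dist 0.028 rows 1.0
```

View pics/c1f.png

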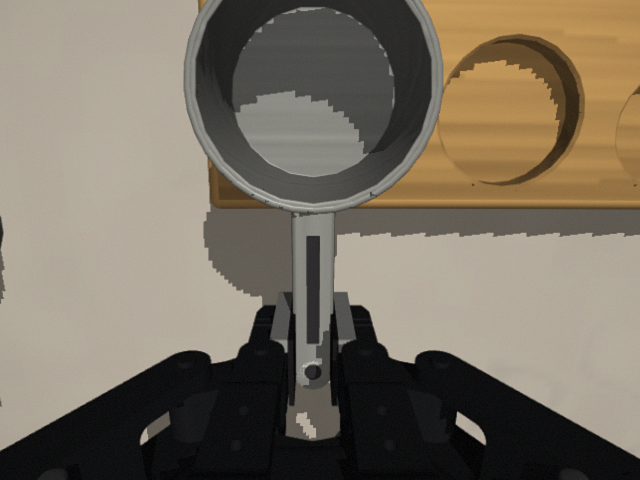

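View pics/s1.png

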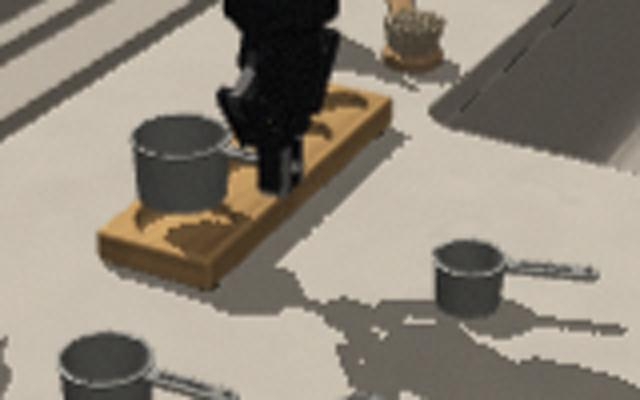

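>>> {"api": "step_arm", "payload": {
  "steps": [0,-0.003,0.002,0.03,-0.002,-0.001,0,0,-0.003,0.002,0.05,-0.002,-0.001,0,0,-0.003,0.002,0.07,-0.002,-0.001,0,0,-0.003,0.002,0.09,-0.002,-0.001,0,0,-0.003,0.002,0.097,-0.002,-0.001,0,0,-0.003,0.002,0.097,-0.002,-0.001,0,0,-0.003,0.002,0.097,-0.002,-0.001,0]
}}

```text
time_s: 8.2
position: [0.5686, 0.12, 0.0581]
tool_rot: [[1.0, 0.023, -0.001], [0.023, -1.0, -0.0], [-0.001, -0.0, -1.0]]
ft_force: [0.3, -0.5, -1.3]
grip_width: 0.0112
```

Run:
```python
from h import *
p2,_=imaging.get_image('scene');cv2.imwrite('pics/s1.png',cv2.resize(p2[170:270,250:410],None,fx=4,fy=4,interpolation=cv2.INTER_CUBIC))
plan(.5687,.1200,.057,1.3)
```

```text
t 8.25 shift [0.0004 0.     0.0039] turn [-0.0001  0.0011  0.0001] dist 0.001 rows 1.0
```

View pics/s1.png

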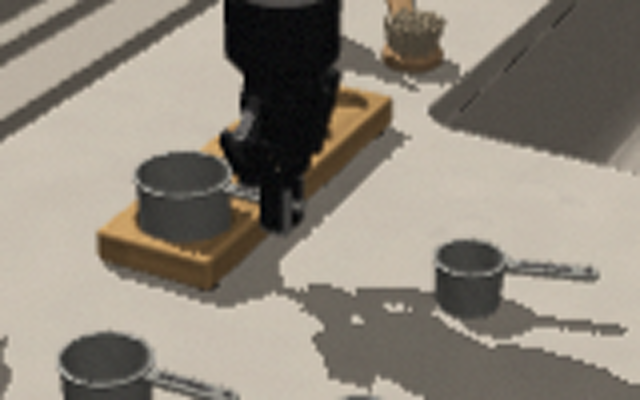

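Cup_1 is down in the well with no contact force. I release it with a partial opening and back straight up.

>>> {"api": "step_arm", "payload": {
  "steps": [0,0,0,0.004,0,0,0,0.4,0,0,0.004,0,0,0,0.4,0,0,0.004,0,0,0,0.4,0,0,0.004,0,0,0,0.4,0,0,0.004,0,0,0,0.4,0,0,-0.05,0,0,0,0.4,0,0,-0.15,0,0,0,0.4,0,0,-0.28,0,0,0,0.4,0,0,-0.34,0,0,0,0.4,0,0,-0.34,0,0,0]
}}

```text
time_s: 9.25
position: [0.5696, 0.1201, 0.1628]
tool_rot: [[1.0, 0.023, 0.004], [0.023, -1.0, 0.0], [0.004, 0.0, -1.0]]
ft_force: [-0.1, 0.2, -0.1]
grip_width: 0.0346
```

Run:
```python
from h import *
c=imaging.get_calibration('wrist');p,d=imaging.get_image('wrist');cv2.imwrite('pics/c1g.png',p);np.savez('c1g.npz',p=p,d=d,**c)
# cup_2 hover: yaw 4.6
a=np.radians(4.6);plan(.5819-.075*np.cos(a),.3131-.075*np.sin(a),.15,4.6)
u,v,P=cloud(c,d)
o=ortho(c,p,.58,.70,.0,.2,.063,.0004);cv2.imwrite('pics/c1go.png',o)
```

```text
t 9.3 shift [-0.1914 -0.6281  0.0355] turn [ 0.     -0.001  -0.0733] dist 0.197 rows 4.0
```

View pics/c1g.png

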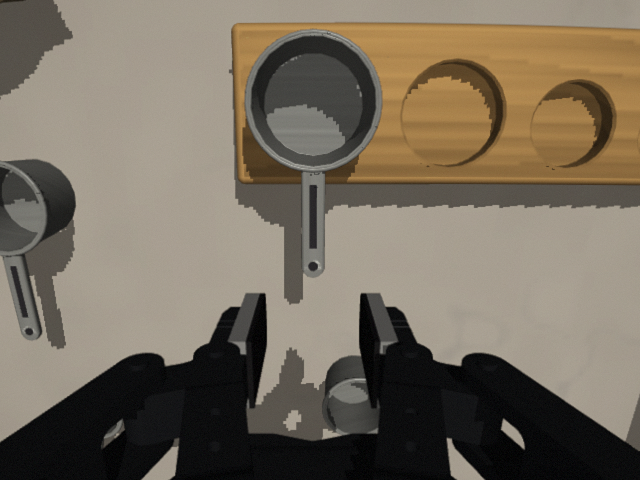

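View pics/c1go.png

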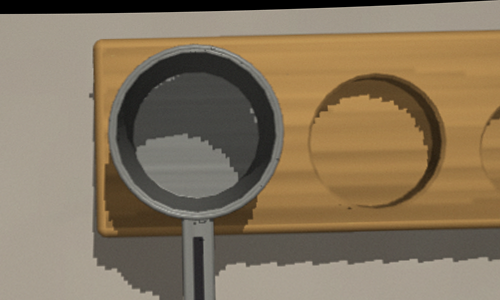

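Cup_1 is seated: its rim centre is (0.6476, 0.1216) with the handle straight to the front. The hover over cup_2 comes next.

>>> {"api": "step_arm", "payload": {
  "steps": [0.6,-0.191,-0.628,0.035,0,0,-0.073,0.6,-0.191,-0.628,0.035,0,0,-0.073,0.6,-0.191,-0.628,0.035,0,0,-0.073,0.6,-0.191,-0.628,0.035,0,0,-0.073,0.6,-0.191,-0.628,0.035,0,0,-0.073,0.6,-0.191,-0.628,0.035,0,0,-0.073,0.6,-0.191,-0.628,0.035,0,0,-0.073,0.6,-0.191,-0.628,0.035,0,0,-0.073]
}}

```text
time_s: 10.1
position: [0.5075, 0.3058, 0.1491]
tool_rot: [[0.997, 0.078, -0.002], [0.078, -0.997, -0.0], [-0.002, 0.0, -1.0]]
ft_force: [-0.2, -0.2, -0.1]
grip_width: 0.0515
```

Run:
```python
from h import *
c=imaging.get_calibration('wrist');p,d=imaging.get_image('wrist');cv2.imwrite('pics/c2.png',p);np.savez('c2.npz',p=p,d=d,**c)
o=ortho(c,p,.47,.64,.24,.39,.041,.0003);cv2.imwrite('pics/c2o.png',o)
s=env.observe();print(s['position'])
```

```text
[0.50752743 0.3058507  0.14930142]
```

View pics/c2.png

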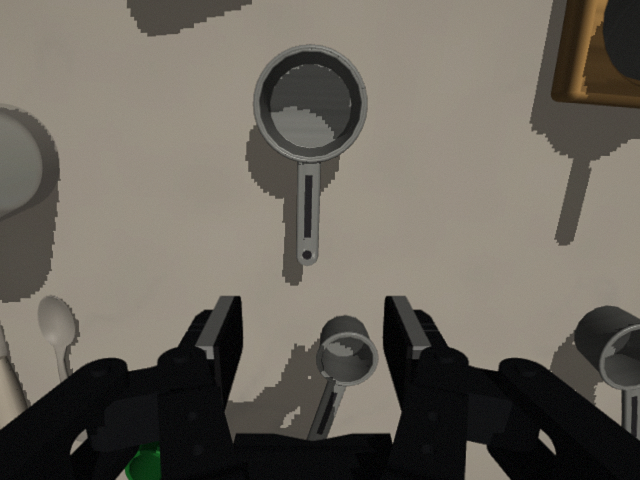

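View pics/c2o.png

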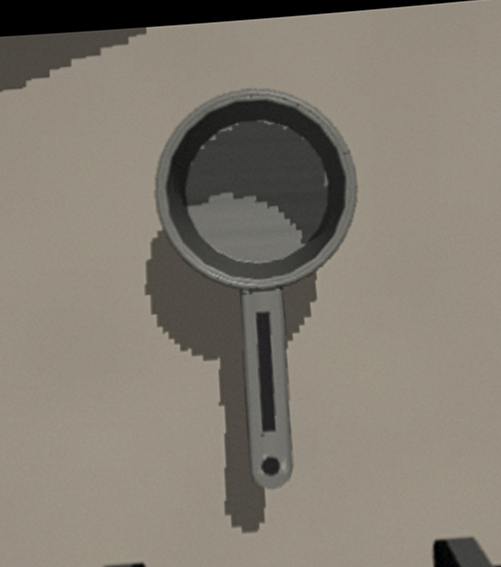

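Cup_2's rim measures 60 mm, with its centre at (0.5836, 0.3132) and yaw 3.1°, so this is the right cup. I now descend.

```bash
python3 -c "
from h import *
plan(.5107,.3093,.035,3.1)"
```

```text
t 10.15 shift [ 0.0121 -0.0107  0.381 ] turn [0.0001 0.0021 0.0306] dist 0.114 rows 3.0
```

>>> {"api": "step_arm", "payload": {
  "steps": [0.6,0.012,-0.0107,0.1,0,0.002,0.03,0.6,0.012,-0.0107,0.2,0,0.002,0.03,0.6,0.012,-0.0107,0.3,0,0.002,0.03,0.6,0.012,-0.0107,0.381,0,0.002,0.03,0.6,0.012,-0.0107,0.381,0,0.002,0.03,0.6,0.012,-0.0107,0.381,0,0.002,0.03,0.6,0.012,-0.0107,0.381,0,0.002,0.03]
}}

```text
time_s: 10.85
position: [0.5111, 0.3105, 0.0368]
tool_rot: [[0.998, 0.056, 0.003], [0.056, -0.998, 0.001], [0.003, -0.001, -1.0]]
ft_force: [0.3, 0.4, -0.4]
grip_width: 0.0511
```

Run:
```python
from h import *
p,d=imaging.get_image('wrist');cv2.imwrite('pics/c2b.png',p)
plan(.5107,.3093,.035,3.1)
```

```text
t 10.9 shift [-0.0013  0.0043  0.0061] turn [-0.0012 -0.0038  0.0026] dist 0.002 rows 1.0
```

View pics/c2b.png

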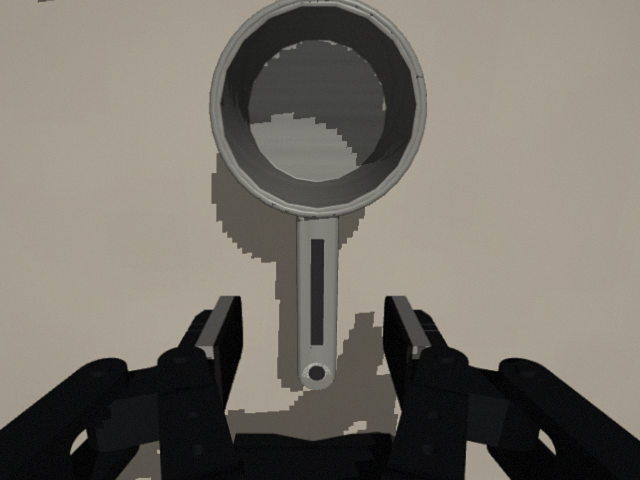

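>>> {"api": "step_arm", "payload": {
  "steps": [0.6,0,0.004,0.005,0,-0.002,0,0,0,0.004,0.005,0,-0.002,0,0,0,0.004,0.005,0,-0.002,0,0,0,0.004,0.005,0,-0.002,0,0,0,0.004,0.005,0,-0.002,0,0,0,0.004,0.005,0,-0.002,0,0,0,0.004,0.005,0,-0.002,0,0,0,0.004,-0.1,0,-0.002,0,0,0,0.004,-0.25,0,-0.002,0,0,0,0.004,-0.38,0,-0.002,0],
  "grip_force": 70
}}

```text
time_s: 11.9
position: [0.5101, 0.3093, 0.1507]
tool_rot: [[0.998, 0.056, -0.002], [0.056, -0.998, 0.0], [-0.002, -0.0, -1.0]]
ft_force: [0.8, -0.4, 0.1]
grip_width: 0.0113
```

Run:
```python
from h import *
c=imaging.get_calibration('wrist');p,d=imaging.get_image('wrist');cv2.imwrite('pics/c2c.png',p);np.savez('c2c.npz',p=p,d=d,**c)
s=env.observe();print(s['position'],s['tool_rot'][:,0],s['grip_width'])
a=np.radians(1.3);plan(.6438-.0735*np.cos(a),.038-.0735*np.sin(a),.15,1.3)
```

```text
[0.51231226 0.31026504 0.15748411] [0.99834871 0.05673094 0.00902533] 0.011024343435721194
t 11.95 shift [0.141  0.9227 0.0232] turn [-0.0044 -0.0114  0.0434] dist 0.28 rows 6.0
```

View pics/c2c.png

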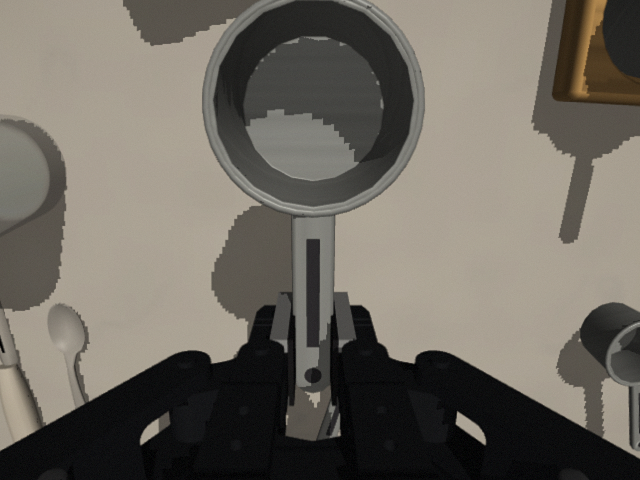

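>>> {"api": "step_arm", "payload": {
  "steps": [0,0.02,0.13,0,0,0,0.01,0,0.04,0.27,0,0,0,0.02,0,0.06,0.41,0,0,0,0.03,0,0.09,0.55,0,0,0,0.04,0,0.11,0.68,0,0,0,0.043,0,0.13,0.79,0,0,0,0.043,0,0.14,0.87,0,0,0,0.043,0,0.147,0.919,0,0,0,0.043,0,0.147,0.919,0,0,0,0.043,0,0.147,0.919,0,0,0,0.043]
}}

```text
time_s: 12.95
position: [0.5696, 0.0373, 0.1489]
tool_rot: [[1.0, 0.023, -0.002], [0.023, -1.0, 0.0], [-0.002, -0.001, -1.0]]
ft_force: [-0.9, 0.8, -0.5]
grip_width: 0.0111
```

Run:
```python
from h import *
a=np.radians(1.3);plan(.6438-.0731*np.cos(a),.038-.0731*np.sin(a),.080,1.3)
c=imaging.get_calibration('wrist');p,d=imaging.get_image('wrist');cv2.imwrite('pics/c2d.png',p)
o=ortho(c,p,.58,.72,-.13,.2,.029);cv2.imwrite('pics/c2do.png',o)
plan(.6438-.0731*np.cos(a),.038-.0731*np.sin(a),.080,1.3)
```

```text
t 12.95 shift [0.0042 0.0034 0.2297] turn [-0.0007  0.0023  0.0003] dist 0.069 rows 2.0
t 13.0 shift [0.0043 0.0047 0.23  ] turn [-0.0006  0.0022  0.0014] dist 0.069 rows 2.0
```

View pics/c2do.png

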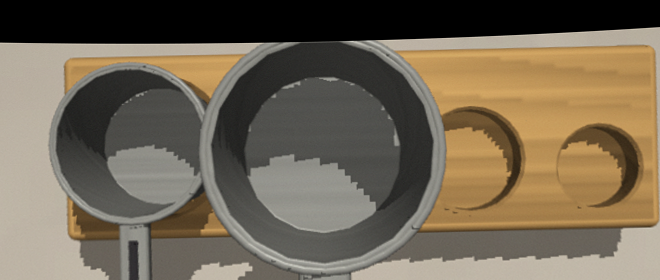

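>>> {"api": "step_arm", "payload": {
  "steps": [0,0.0042,0.004,0.06,0,0.002,0,0,0.0042,0.004,0.12,0,0.002,0,0,0.0042,0.004,0.18,0,0.002,0,0,0.0042,0.004,0.23,0,0.002,0,0,0.0042,0.004,0.23,0,0.002,0,0,0.0042,0.004,0.23,0,0.002,0,0,0.0042,0.004,0.23,0,0.002,0,0,0.0042,0.004,0.23,0,0.002,0]
}}

```text
time_s: 13.8
position: [0.5713, 0.0356, 0.081]
tool_rot: [[1.0, 0.023, 0.002], [0.023, -1.0, -0.0], [0.002, 0.0, -1.0]]
ft_force: [-0.2, -0.7, -0.8]
grip_width: 0.0111
```

Run:
```python
from h import *
a=np.radians(1.3);plan(.6438-.0731*np.cos(a),.038-.0731*np.sin(a),.053,1.3)
p,d=imaging.get_image('wrist');cv2.imwrite('pics/c2e.png',p)
```

```text
t 13.8 shift [-0.0022 -0.0026  0.0933] turn [ 0.0002 -0.0023  0.0005] dist 0.028 rows 1.0
```

View pics/c2e.png

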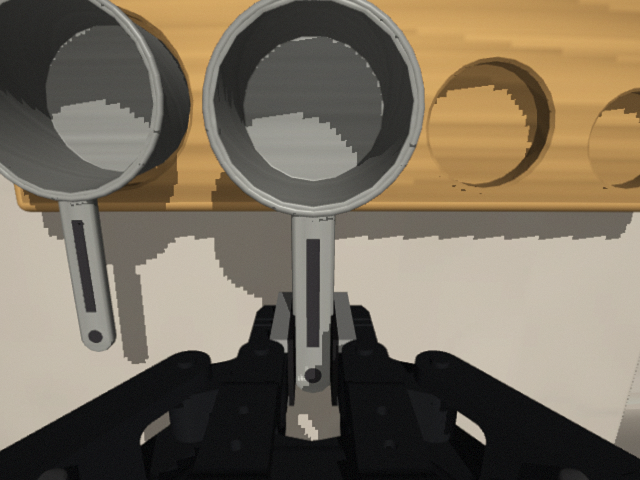

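>>> {"api": "step_arm", "payload": {
  "steps": [0,-0.002,-0.0025,0.03,0,-0.002,0,0,-0.002,-0.0025,0.05,0,-0.002,0,0,-0.002,-0.0025,0.07,0,-0.002,0,0,-0.002,-0.0025,0.093,0,-0.002,0,0,-0.002,-0.0025,0.093,0,-0.002,0,0,-0.002,-0.0025,0.093,0,-0.002,0,0,-0.002,-0.0025,0.093,0,-0.002,0]
}}

```text
time_s: 14.55
position: [0.5705, 0.0361, 0.0523]
tool_rot: [[1.0, 0.023, -0.001], [0.023, -1.0, 0.0], [-0.001, -0.0, -1.0]]
ft_force: [-0.9, 0.4, -0.2]
grip_width: 0.0112
```

Run:
```python
from h import *
a=np.radians(1.3);plan(.6438-.0731*np.cos(a),.038-.0731*np.sin(a),.053,1.3)
p2,_=imaging.get_image('scene');cv2.imwrite('pics/s2.png',cv2.resize(p2[170:270,250:410],None,fx=4,fy=4,interpolation=cv2.INTER_CUBIC))
```

```text
t 14.55 shift [ 0.0009 -0.0008 -0.0022] turn [-0.0001  0.0015  0.    ] dist 0.001 rows 1.0
```

View pics/s2.png

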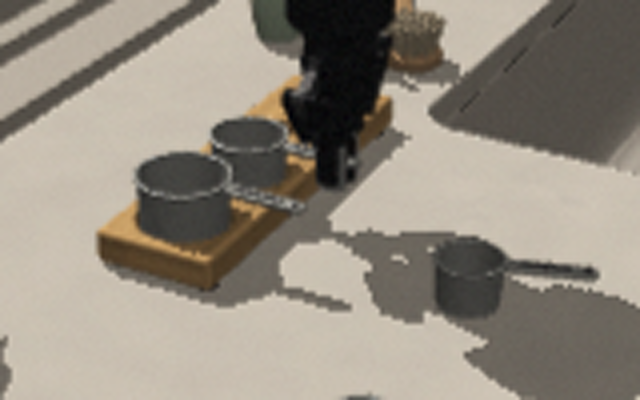

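>>> {"api": "step_arm", "payload": {
  "steps": [0.4,0,0,0,0,0,0,0.4,0,0,0,0,0,0,0.4,0,0,0,0,0,0,0.4,0,0,0,0,0,0,0.4,0,0,-0.05,0,0,0,0.4,0,0,-0.15,0,0,0,0.4,0,0,-0.28,0,0,0,0.4,0,0,-0.34,0,0,0,0.4,0,0,-0.34,0,0,0]
}}

```text
time_s: 15.5
position: [0.5716, 0.036, 0.157]
tool_rot: [[1.0, 0.023, 0.004], [0.023, -1.0, -0.001], [0.004, 0.001, -1.0]]
ft_force: [0.5, -0.4, 0.2]
grip_width: 0.0339
```

Run:
```python
from h import *
c=imaging.get_calibration('wrist');p,d=imaging.get_image('wrist');cv2.imwrite('pics/c2g.png',p)
o=ortho(c,p,.58,.70,-.08,.12,.058,.0004);cv2.imwrite('pics/c2go.png',o)
a=np.radians(20);plan(.4457-.068*np.cos(a),.0855-.068*np.sin(a),.15,20)
```

```text
t 15.55 shift [-0.6278 -0.1015  0.016 ] turn [ 0.0005 -0.0009 -0.4155] dist 0.191 rows 4.0
```

View pics/c2go.png

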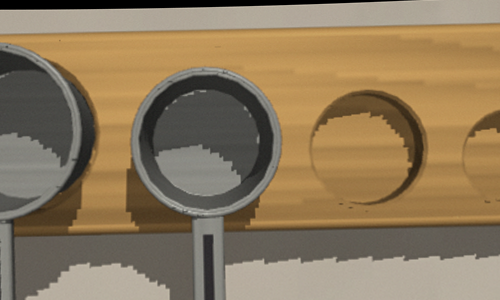

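Cup_2 is seated, with its rim centre at (0.6432, 0.0372), within 1 mm. Cup_3 follows.

>>> {"api": "step_arm", "payload": {
  "steps": [0.6,-0.628,-0.1,0.016,0,0,-0.415,0.6,-0.628,-0.1,0.016,0,0,-0.415,0.6,-0.628,-0.1,0.016,0,0,-0.415,0.6,-0.628,-0.1,0.016,0,0,-0.415,0.6,-0.628,-0.1,0.016,0,0,-0.415,0.6,-0.628,-0.1,0.016,0,0,-0.415,0.6,-0.628,-0.1,0.016,0,0,-0.415,0.6,-0.628,-0.1,0.016,0,0,-0.415]
}}

```text
time_s: 16.35
position: [0.3825, 0.0616, 0.1493]
tool_rot: [[0.94, 0.341, -0.002], [0.341, -0.94, 0.0], [-0.001, -0.001, -1.0]]
ft_force: [0.2, 0.2, -0.1]
grip_width: 0.0511
```

Run:
```python
from h import *
c=imaging.get_calibration('wrist');p,d=imaging.get_image('wrist');cv2.imwrite('pics/c3.png',p);np.savez('c3.npz',p=p,d=d,**c)
o=ortho(c,p,.34,.49,.01,.15,.036,.0003);cv2.imwrite('pics/c3o.png',o)
s=env.observe();print(s['position'])
```

```text
[0.38232466 0.06160469 0.14937217]
```

View pics/c3o.png

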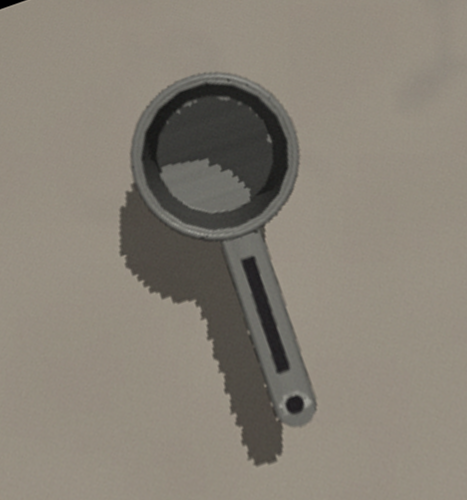

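Cup_3's rim measures 50 mm, with its centre at (0.4432, 0.0855) and yaw 17.7°.

```bash
python3 -c "
from h import *
plan(.3784,.0648,.030,17.7)"
```

```text
t 16.4 shift [-0.0081 -0.0142  0.3979] turn [-0.0007  0.0019  0.0503] dist 0.119 rows 3.0
```

>>> {"api": "step_arm", "payload": {
  "steps": [0.6,-0.008,-0.014,0.1,0,0.002,0.05,0.6,-0.008,-0.014,0.2,0,0.002,0.05,0.6,-0.008,-0.014,0.3,0,0.002,0.05,0.6,-0.008,-0.014,0.398,0,0.002,0.05,0.6,-0.008,-0.014,0.398,0,0.002,0.05,0.6,-0.008,-0.014,0.398,0,0.002,0.05,0.6,-0.008,-0.014,0.398,0,0.002,0.05,0.6,-0.008,-0.014,0.398,0,0.002,0.05]
}}

```text
time_s: 17.2
position: [0.3783, 0.0649, 0.0314]
tool_rot: [[0.952, 0.305, 0.003], [0.305, -0.953, 0.0], [0.003, 0.001, -1.0]]
ft_force: [0.4, 0.4, -0.8]
grip_width: 0.0515
```

Run:
```python
from h import *
plan(.3784,.0648,.030,17.7)
p,d=imaging.get_image('wrist');cv2.imwrite('pics/c3b.png',p)
```

```text
t 17.2 shift [0.0001 0.0003 0.0046] turn [ 0.0008 -0.0034  0.0007] dist 0.001 rows 1.0
```

View pics/c3b.png

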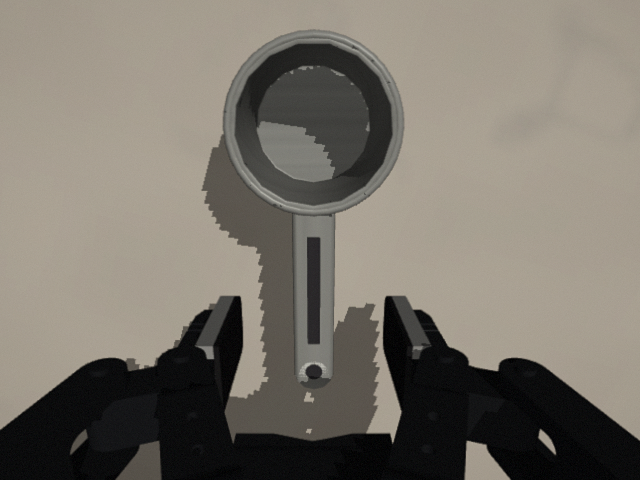

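>>> {"api": "step_arm", "payload": {
  "steps": [0,0,0,0.002,0,0,0,0,0,0,0.002,0,0,0,0,0,0,0.002,0,0,0,0,0,0,0.002,0,0,0,0,0,0,0.002,0,0,0,0,0,0,0.002,0,0,0,0,0,0,-0.1,0,0,0,0,0,0,-0.25,0,0,0,0,0,0,-0.4,0,0,0,0,0,0,-0.4,0,0,0],
  "grip_force": 70
}}

```text
time_s: 18.25
position: [0.3796, 0.0648, 0.1546]
tool_rot: [[0.952, 0.305, 0.01], [0.305, -0.952, -0.001], [0.009, 0.004, -1.0]]
ft_force: [1.2, -0.2, -1.6]
grip_width: 0.011
```

Run:
```python
from h import *
c=imaging.get_calibration('wrist');p,d=imaging.get_image('wrist');cv2.imwrite('pics/c3c.png',p)
s=env.observe();print(s['position'],s['tool_rot'][:,0],s['grip_width'])
a=np.radians(1.3);plan(.6405-.068*np.cos(a),-.0353-.068*np.sin(a),.15,1.3)
```

```text
[0.37846062 0.06485069 0.15214418] [0.95244048 0.30468009 0.00521231] 0.011483674723843174
t 18.3 shift [0.5128 0.5199 0.0108] turn [ 0.0014 -0.0069  0.3653] dist 0.219 rows 5.0
```

View pics/c3c.png

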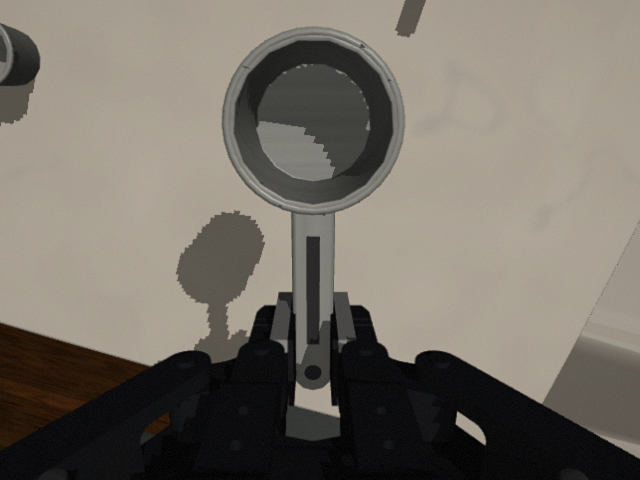

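Cup_3 is held level, so I move to the hover above well_3.

>>> {"api": "step_arm", "payload": {
  "steps": [0,0.08,0.08,0,0,0,0.05,0,0.18,0.18,0,0,0,0.12,0,0.28,0.28,0,0,0,0.2,0,0.37,0.37,0,0,0,0.27,0,0.45,0.45,0,0,0,0.33,0,0.51,0.515,0,0,-0.001,0.365,0,0.513,0.52,0,0,-0.001,0.365,0,0.513,0.52,0,0,-0.001,0.365,0,0.513,0.52,0,0,-0.001,0.365,0,0.513,0.52,0,0,-0.001,0.365]
}}

```text
time_s: 19.3
position: [0.5709, -0.0362, 0.15]
tool_rot: [[1.0, 0.023, -0.002], [0.023, -1.0, 0.001], [-0.002, -0.001, -1.0]]
ft_force: [0.5, -0.1, 0.9]
grip_width: 0.011
```

Run:
```python
from h import *
a=np.radians(1.3);plan(.6405-.068*np.cos(a),-.0353-.068*np.sin(a),.075,1.3)
```

```text
t 19.3 shift [0.0058 0.0024 0.2501] turn [-0.001   0.002   0.0009] dist 0.075 rows 2.0
```

>>> {"api": "step_arm", "payload": {
  "steps": [0,0.005,0.002,0.06,0,0.002,0,0,0.005,0.002,0.12,0,0.002,0,0,0.005,0.002,0.18,0,0.002,0,0,0.005,0.002,0.25,0,0.002,0,0,0.005,0.002,0.25,0,0.002,0,0,0.005,0.002,0.25,0,0.002,0,0,0.005,0.002,0.25,0,0.002,0,0,0.005,0.002,0.25,0,0.002,0]
}}

```text
time_s: 20.1
position: [0.5736, -0.0374, 0.0764]
tool_rot: [[1.0, 0.023, 0.003], [0.023, -1.0, -0.0], [0.003, 0.0, -1.0]]
ft_force: [-0.1, 0.7, -0.7]
grip_width: 0.0111
```

Run:
```python
from h import *
a=np.radians(1.3);plan(.6405-.068*np.cos(a),-.0353-.068*np.sin(a),.048,1.3)
p,d=imaging.get_image('wrist');cv2.imwrite('pics/c3e.png',p)
```

```text
t 20.1 shift [-0.0037 -0.0021  0.0946] turn [ 0.0001 -0.0036  0.0002] dist 0.028 rows 1.0
```

View pics/c3e.png

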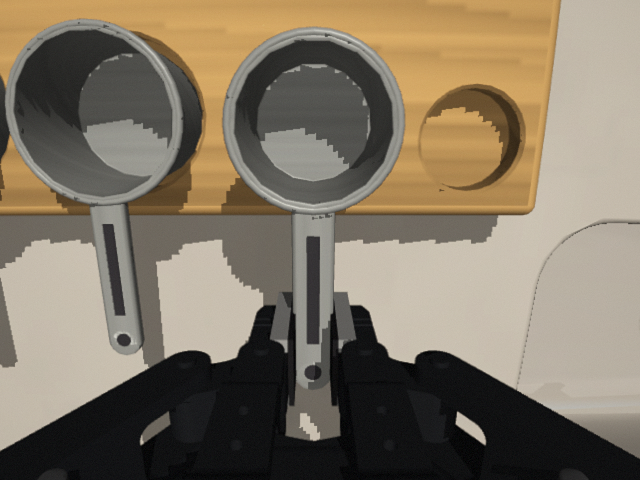

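>>> {"api": "step_arm", "payload": {
  "steps": [0,-0.003,-0.002,0.03,0,-0.002,0,0,-0.003,-0.002,0.05,0,-0.002,0,0,-0.003,-0.002,0.07,0,-0.002,0,0,-0.003,-0.002,0.092,0,-0.002,0,0,-0.003,-0.002,0.092,0,-0.002,0,0,-0.003,-0.002,0.092,0,-0.002,0,0,-0.003,-0.002,0.092,0,-0.002,0]
}}

```text
time_s: 20.85
position: [0.5723, -0.0368, 0.0478]
tool_rot: [[1.0, 0.023, -0.001], [0.023, -1.0, 0.0], [-0.001, -0.0, -1.0]]
ft_force: [-1.3, 0.7, -0.3]
grip_width: 0.0111
```

Run:
```python
from h import *
a=np.radians(1.3);plan(.6405-.068*np.cos(a),-.0353-.068*np.sin(a),.048,1.3)
p2,_=imaging.get_image('scene');cv2.imwrite('pics/s3.png',cv2.resize(p2[170:270,250:410],None,fx=4,fy=4,interpolation=cv2.INTER_CUBIC))
```

```text
t 20.85 shift [ 0.0007  0.0002 -0.0008] turn [-0.0005  0.0007  0.    ] dist 0.0 rows 1.0
```

View pics/s3.png

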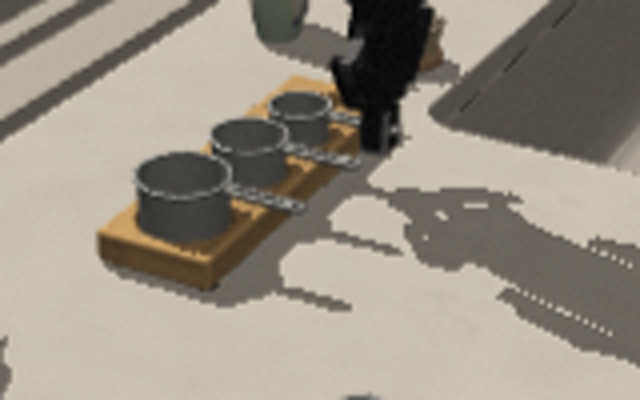

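>>> {"api": "step_arm", "payload": {
  "steps": [0.4,0,0,0,0,0,0,0.4,0,0,0,0,0,0,0.4,0,0,0,0,0,0,0.4,0,0,0,0,0,0,0.4,0,0,-0.05,0,0,0,0.4,0,0,-0.15,0,0,0,0.4,0,0,-0.28,0,0,0,0.4,0,0,-0.35,0,0,0,0.4,0,0,-0.35,0,0,0]
}}

```text
time_s: 21.8
position: [0.5735, -0.0371, 0.1558]
tool_rot: [[1.0, 0.023, 0.005], [0.023, -1.0, -0.001], [0.005, 0.001, -1.0]]
ft_force: [0.9, 0.8, -0.2]
grip_width: 0.0337
```

Run:
```python
from h import *
c=imaging.get_calibration('wrist');p,d=imaging.get_image('wrist');cv2.imwrite('pics/c3g.png',p)
o=ortho(c,p,.58,.70,-.14,.06,.053,.0004);cv2.imwrite('pics/c3go.png',o)
o=ortho(c,p,.58,.70,-.18,.02,.029,.0004);cv2.imwrite('pics/c3go2.png',o)
a=np.radians(-11);plan(.4267-.063*np.cos(a),.2765-.063*np.sin(a),.15,-11)
```

```text
t 21.85 shift [-0.6679 -1.1002  0.0107] turn [ 1.000e-04 -2.400e-03  2.734e-01] dist 0.386 rows 8.0
```

View pics/c3go.png

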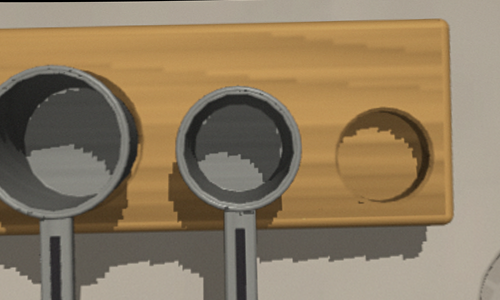

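View pics/c3go2.png

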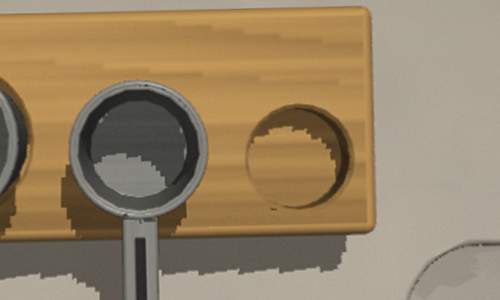

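Cup_3 is seated at (0.6406, -0.0356). Well_4 is refined to (0.6371, -0.0998). Cup_4 is the last one.

>>> {"api": "step_arm", "payload": {
  "steps": [0.6,-0.6,-1,0.01,0,0,0.273,0.6,-0.6,-1,0.01,0,0,0.273,0.6,-0.6,-1,0.01,0,0,0.273,0.6,-0.6,-1,0.01,0,0,0.273,0.6,-0.6,-1,0.01,0,0,0.273,0.6,-0.6,-1,0.01,0,0,0.273,0.6,-0.6,-1,0.01,0,0,0.273,0.6,-0.6,-1,0.01,0,0,0.273,0.6,-0.6,-1,0.01,0,0,0.273,0.6,-0.6,-1,0.01,0,0,0.273]
}}

```text
time_s: 22.85
position: [0.386, 0.2583, 0.1492]
tool_rot: [[0.982, -0.191, -0.002], [-0.191, -0.982, -0.0], [-0.002, 0.0, -1.0]]
ft_force: [0.8, 0.1, 0.7]
grip_width: 0.0516
```

Run:
```python
from h import *
a=np.radians(-11);plan(.4267-.063*np.cos(a),.2765-.063*np.sin(a),.15,-11)
```

```text
t 22.85 shift [-0.0883 -0.0855 -0.0025] turn [ 0.0006  0.002  -0.0007] dist 0.037 rows 1.0
```

>>> {"api": "step_arm", "payload": {
  "steps": [0.6,-0.088,-0.085,0,0,0,0,0.6,-0.088,-0.085,0,0,0,0,0.6,-0.088,-0.085,0,0,0,0,0.6,-0.088,-0.085,0,0,0,0,0.6,-0.088,-0.085,0,0,0,0]
}}

```text
time_s: 23.35
position: [0.3652, 0.2883, 0.1498]
tool_rot: [[0.981, -0.192, -0.001], [-0.192, -0.981, 0.0], [-0.001, -0.0, -1.0]]
ft_force: [0.2, -0.2, 0.1]
grip_width: 0.0516
```

Run:
```python
from h import *
c=imaging.get_calibration('wrist');p,d=imaging.get_image('wrist');cv2.imwrite('pics/c4.png',p);np.savez('c4.npz',p=p,d=d,**c)
o=ortho(c,p,.33,.48,.21,.35,.032,.0003);cv2.imwrite('pics/c4o.png',o)
s=env.observe();print(s['position'])
```

```text
[0.36509823 0.28840678 0.14985652]
```

View pics/c4o.png

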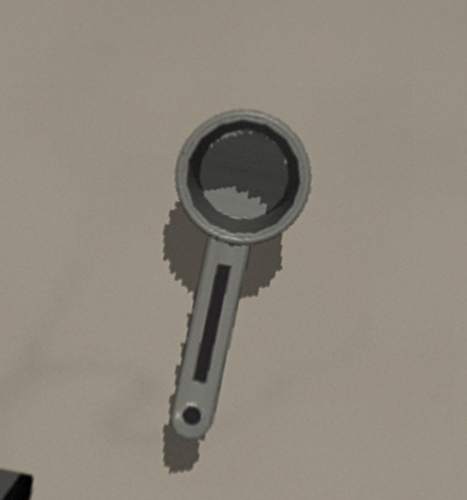

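View pics/c4.png

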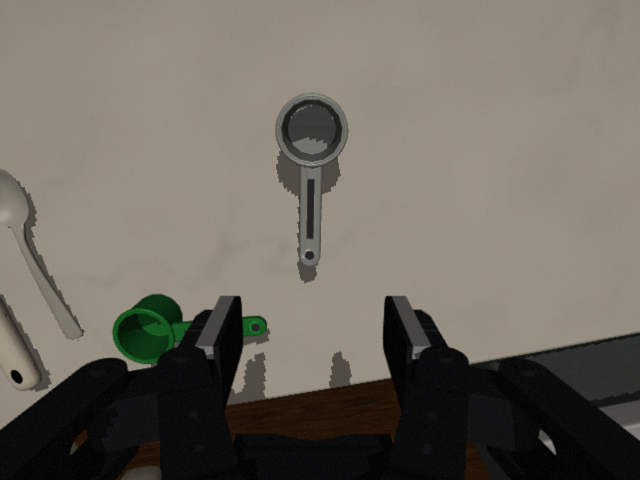

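Cup_4's rim measures 40.5 mm, with its centre at (0.4272, 0.2771) and yaw -12.3°. I check the clearance to the green scoop's handle tip at pixel (267,327).

Run:
```python
from h import *
c,p,d=load('c4.npz')
print(onplane(c,[[267,327],[260,318],[256,336]],.03), d[327,255])
s=env.observe();a=np.radians(-12.3);X=np.array([np.cos(a),np.sin(a)]);Y=np.array([np.sin(a),-np.cos(a)])
for q in onplane(c,[[267,327],[250,327],[250,318]],.03): 
    e=q[:2]-[.3657,.2905];print(e@X,e@Y)
plan(.3657,.2905,.026,-12.3)
```

```text
[[0.31193268 0.32891576 0.03      ]
 [0.31904477 0.3318827  0.03      ]
 [0.30693071 0.33740138 0.03      ]] 0.272118
-0.060716842691670464 -0.02607987595447387
-0.06098534899395911 -0.037056139185205283
-0.05455580282324528 -0.036907141821962336
t 23.4 shift [ 0.0009 -0.0071  0.4129] turn [-0.0003  0.0009  0.0275] dist 0.124 rows 3.0
```

There is 55 mm of clearance, so I descend.

>>> {"api": "step_arm", "payload": {
  "steps": [0.5,0.001,-0.007,0.1,0,0.001,0.0275,0.5,0.001,-0.007,0.2,0,0.001,0.0275,0.5,0.001,-0.007,0.3,0,0.001,0.0275,0.5,0.001,-0.007,0.4,0,0.001,0.0275,0.5,0.001,-0.007,0.413,0,0.001,0.0275,0.5,0.001,-0.007,0.413,0,0.001,0.0275,0.5,0.001,-0.007,0.413,0,0.001,0.0275,0.5,0.001,-0.007,0.413,0,0.001,0.0275]
}}

```text
time_s: 24.2
position: [0.3658, 0.2914, 0.0273]
tool_rot: [[0.977, -0.212, 0.002], [-0.212, -0.977, 0.001], [0.002, -0.002, -1.0]]
ft_force: [0.2, -0.2, 0.1]
grip_width: 0.043
```

Run:
```python
from h import *
plan(.3657,.2905,.026,-12.3)
p,d=imaging.get_image('wrist');cv2.imwrite('pics/c4b.png',p)
```

```text
t 24.2 shift [0.0002 0.0029 0.0043] turn [-0.0023 -0.0027  0.0017] dist 0.002 rows 1.0
```

View pics/c4b.png

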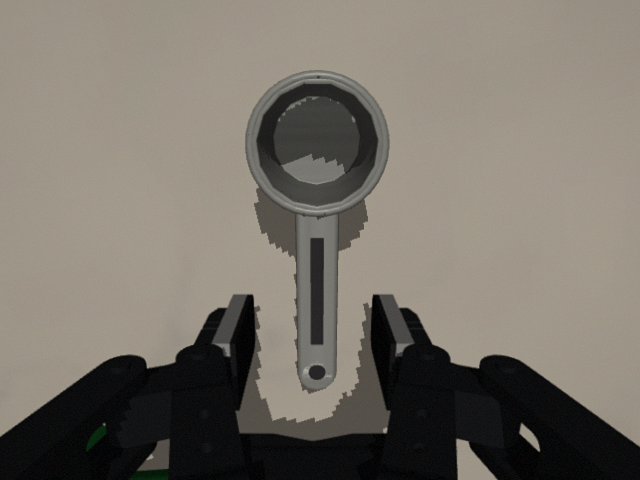

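>>> {"api": "step_arm", "payload": {
  "steps": [0.5,0,0.002,0.002,0,0,0,0,0,0.002,0.002,0,0,0,0,0,0.002,0.002,0,0,0,0,0,0.002,0.002,0,0,0,0,0,0.002,0.002,0,0,0,0,0,0.002,0.002,0,0,0,0,0,0.002,-0.1,0,0,0,0,0,0.002,-0.25,0,0,0,0,0,0.002,-0.42,0,0,0,0,0,0.002,-0.42,0,0,0],
  "grip_force": 70
}}

```text
time_s: 25.25
position: [0.367, 0.2916, 0.1573]
tool_rot: [[0.977, -0.211, 0.01], [-0.211, -0.977, 0.005], [0.009, -0.007, -1.0]]
ft_force: [0.3, -0.4, -0.5]
grip_width: 0.011
```

Run:
```python
from h import *
p,d=imaging.get_image('wrist');cv2.imwrite('pics/c4c.png',p)
s=env.observe();print(s['position'],s['tool_rot'][:,0],s['grip_width'])
a=np.radians(1.3);plan(.6371-.063*np.cos(a),-.0997-.063*np.sin(a),.15,1.3)
```

```text
[0.36597086 0.29098957 0.15462334] [ 0.97734866 -0.21157415  0.005096  ] 0.011205848353898644
t 25.3 shift [0.9546 1.1307 0.0158] turn [-0.0042 -0.0071 -0.3003] dist 0.444 rows 9.0
```

View pics/c4c.png

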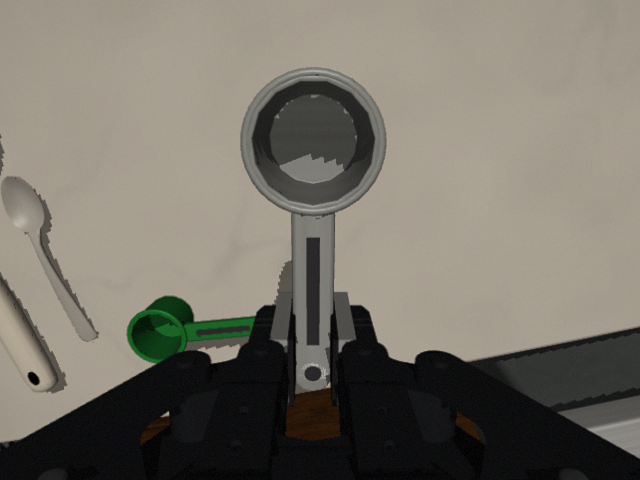

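Cup_4 is held level, so I carry it in two legs.

>>> {"api": "step_arm", "payload": {
  "steps": [0,0.08,0.1,0,0,0,-0.03,0,0.18,0.22,0,0,0,-0.08,0,0.28,0.34,0,0,0,-0.13,0,0.38,0.46,0,0,0,-0.18,0,0.48,0.57,0,0,0,-0.23,0,0.58,0.69,0,0,0,-0.28,0,0.67,0.8,0,0,0,-0.3,0,0.75,0.89,0,0,0,-0.3,0,0.8,0.95,0,0,0,-0.3,0,0.8,0.95,0,0,0,-0.3]
}}

```text
time_s: 26.3
position: [0.5398, -0.0413, 0.1501]
tool_rot: [[1.0, 0.019, -0.002], [0.019, -1.0, 0.0], [-0.002, -0.001, -1.0]]
ft_force: [-0.5, 0.0, -0.2]
grip_width: 0.0112
```

Run:
```python
from h import *
a=np.radians(1.3);plan(.6371-.063*np.cos(a),-.0997-.063*np.sin(a),.15,1.3)
```

```text
t 26.3 shift [1.106e-01 2.016e-01 1.000e-04] turn [-0.0007  0.0024 -0.0045] dist 0.069 rows 2.0
```

>>> {"api": "step_arm", "payload": {
  "steps": [0,0.06,0.1,0,0,0,-0.004,0,0.11,0.2,0,0,0.001,-0.004,0,0.11,0.2,0.05,0,0.001,-0.004,0,0.11,0.2,0.12,0,0.001,-0.004,0,0.11,0.2,0.19,0,0.001,-0.004,0,0.11,0.2,0.255,0,0.001,-0.004,0,0.11,0.2,0.255,0,0.001,-0.004,0,0.11,0.2,0.255,0,0.001,-0.004,0,0.11,0.2,0.255,0,0.001,-0.004]
}}

```text
time_s: 27.2
position: [0.5738, -0.0978, 0.0762]
tool_rot: [[1.0, 0.026, 0.002], [0.026, -1.0, -0.0], [0.002, 0.0, -1.0]]
ft_force: [-0.4, -0.2, -0.0]
grip_width: 0.0113
```

Run:
```python
from h import *
p,d=imaging.get_image('wrist');cv2.imwrite('pics/c4e.png',p)
a=np.radians(1.3);plan(.6371-.063*np.cos(a),-.0997-.063*np.sin(a),.044,1.3)
```

```text
t 27.25 shift [1.000e-04 1.060e-02 1.081e-01] turn [ 0.0004 -0.0031  0.0039] dist 0.033 rows 1.0
```

View pics/c4e.png

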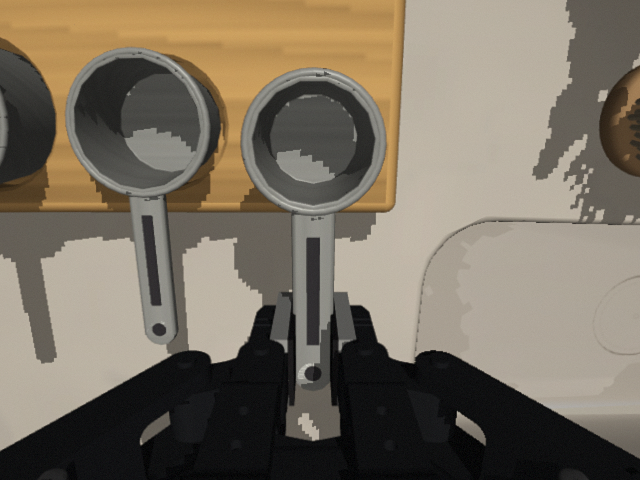

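The lateral position is 3 mm off, so I correct that first and then insert.

>>> {"api": "step_arm", "payload": {
  "steps": [0,0,0.0106,0,0,-0.002,0.004,0,0,0.0106,0,0,-0.002,0.004,0,0,0.0106,0.03,0,-0.002,0.004,0,0,0.0106,0.05,0,-0.002,0.004,0,0,0.0106,0.05,0,-0.002,0.004,0,0,0.0106,0.05,0,-0.002,0.004]
}}

```text
time_s: 27.85
position: [0.5736, -0.1012, 0.0601]
tool_rot: [[1.0, 0.022, -0.001], [0.022, -1.0, 0.001], [-0.001, -0.001, -1.0]]
ft_force: [-0.3, 0.1, 0.1]
grip_width: 0.0111
```

Run:
```python
from h import *
a=np.radians(1.3);plan(.6371-.063*np.cos(a),-.0997-.063*np.sin(a),.044,1.3)
```

```text
t 27.85 shift [ 0.0018 -0.0001  0.0537] turn [-0.0007  0.0016 -0.0004] dist 0.016 rows 1.0
```

>>> {"api": "step_arm", "payload": {
  "steps": [0,0.001,0,0.02,0,0.001,0,0,0.001,0,0.04,0,0.001,0,0,0.001,0,0.054,0,0.001,0,0,0.001,0,0.054,0,0.001,0,0,0.001,0,0.054,0,0.001,0,0,0.001,0,0.054,0,0.001,0]
}}

```text
time_s: 28.45
position: [0.5741, -0.1013, 0.0444]
tool_rot: [[1.0, 0.022, 0.0], [0.022, -1.0, 0.0], [0.0, -0.0, -1.0]]
ft_force: [0.3, 0.1, -1.4]
grip_width: 0.0112
```

Run:
```python
from h import *
a=np.radians(1.3);plan(.6371-.063*np.cos(a),-.0997-.063*np.sin(a),.044,1.3)
p2,_=imaging.get_image('scene');cv2.imwrite('pics/s4.png',cv2.resize(p2[170:270,250:410],None,fx=4,fy=4,interpolation=cv2.INTER_CUBIC))
```

```text
t 28.45 shift [ 0.0002 -0.0005  0.0014] turn [-0.0002 -0.0006 -0.0005] dist 0.0 rows 1.0
```

View pics/s4.png

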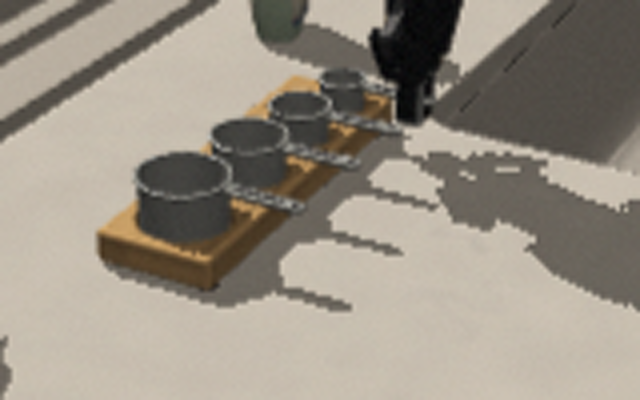

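>>> {"api": "step_arm", "payload": {
  "steps": [0.4,0,0,0,0,0,0,0.4,0,0,0,0,0,0,0.4,0,0,0,0,0,0,0.4,0,0,0,0,0,0,0.4,0,0,-0.05,0,0,0,0.4,0,0,-0.15,0,0,0,0.4,0,0,-0.28,0,0,0,0.4,0,0,-0.42,0,0,0,0.4,0,0,-0.5,0,0,0,0.4,0,0,-0.5,0,0,0]
}}

```text
time_s: 29.5
position: [0.5751, -0.1017, 0.198]
tool_rot: [[1.0, 0.022, 0.007], [0.022, -1.0, -0.002], [0.007, 0.003, -1.0]]
ft_force: [0.2, 0.3, -0.6]
grip_width: 0.0341
```

Run:
```python
from h import *
c=imaging.get_calibration('wrist');p,d=imaging.get_image('wrist')
o=ortho(c,p,.56,.70,-.16,.04,.049,.0004);cv2.imwrite('pics/c4go.png',o)
plan(.574,.01,.36,0)
```

```text
t 29.55 shift [ 0.009  -0.3707 -0.5481] turn [ 0.0012 -0.004   0.0285] dist 0.199 rows 4.0
```

View pics/c4go.png

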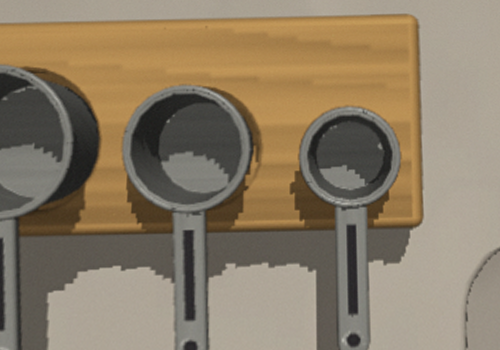

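Cup_4 is seated at (0.6372, -0.100). I take a final overview for all four cups and the bystanders.

>>> {"api": "step_arm", "payload": {
  "steps": [0.4,0.009,-0.37,-0.5,0,0,0.028,0.4,0.009,-0.37,-0.5,0,0,0.028,0.4,0.009,-0.37,-0.5,0,0,0.028,0.4,0.009,-0.37,-0.5,0,0,0.028,0.4,0.009,-0.37,-0.5,0,0,0.028,0.4,0.009,-0.37,-0.5,0,0,0.028,0.4,0.009,-0.37,-0.5,0,0,0.028,0.4,0.009,-0.37,-0.5,0,0,0.028]
}}

```text
time_s: 30.35
position: [0.574, 0.009, 0.3425]
tool_rot: [[1.0, -0.001, -0.003], [-0.001, -1.0, 0.001], [-0.003, -0.001, -1.0]]
ft_force: [0.5, -0.1, -0.3]
grip_width: 0.0346
```

Run:
```python
from h import *
c=imaging.get_calibration('wrist');p,d=imaging.get_image('wrist');cv2.imwrite('pics/fin.png',p)
u,v,P=cloud(c,d)
for i,(x,y,r,h) in enumerate([(.6472,.1218,.034,.063),(.6436,.038,.029,.058),(.6405,-.0353,.024,.053),(.6371,-.0997,.019,.049)]):
    D=P[:,:2]-[x,y];rr=np.hypot(*D.T);m=(rr<r+.004)&(P[:,2]>h-.006)&(P[:,2]<h+.01)
    A=np.c_[P[m][:,:2]-[x,y],np.ones(m.sum())];s=np.linalg.lstsq(A,P[m][:,2],rcond=None)[0]
    q=(abs(D[:,1])<.012)&(D[:,0]<-(r+.015))&(D[:,0]>-(r+.024))&(P[:,2]>.03)
    hc=P[q].mean(0);e=np.degrees(np.arctan2((y-hc[1]),(x-hc[0])))
    print(i+1,m.sum(),'rim z',s[2].round(4),'exp',h,'tilt',s[:2].round(3),'handle z',hc[2].round(4),'yaw',e.round(1),'inner floor',P[rr<r*.5][:,2].mean().round(4))
t,_=imaging.get_image('top');cv2.imwrite('pics/topf.png',t)
ct=imaging.get_calibration('top')
for n in ['egg_box','glass_2']: print(n,onplane(ct,imaging.pinpoint('top',n)[0]['pixel'],0).round(4))
```

```text
1 1138 rim z 0.0627 exp 0.063 tilt [ 0.003 -0.019] handle z 0.0617 yaw 2.0 inner floor 0.0204
2 912 rim z 0.0577 exp 0.058 tilt [ 0.004 -0.006] handle z 0.3923 yaw 9.0 inner floor 0.0202
3 733 rim z 0.0526 exp 0.053 tilt [0.008 0.018] handle z 0.0516 yaw 0.5 inner floor 0.0201
4 589 rim z 0.0484 exp 0.049 tilt [0.012 0.029] handle z 0.0475 yaw 0.1 inner floor 0.02
egg_box [[0.7298 0.3651 0.    ]]
glass_2 [[0.5358 0.5073 0.    ]]
```

View pics/fin.png

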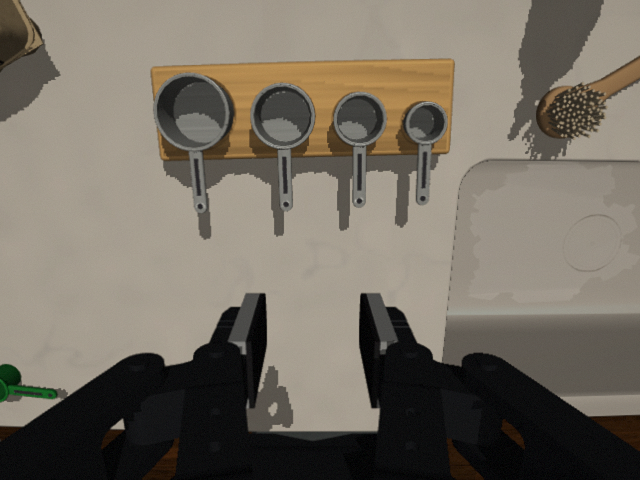

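View pics/topf.png

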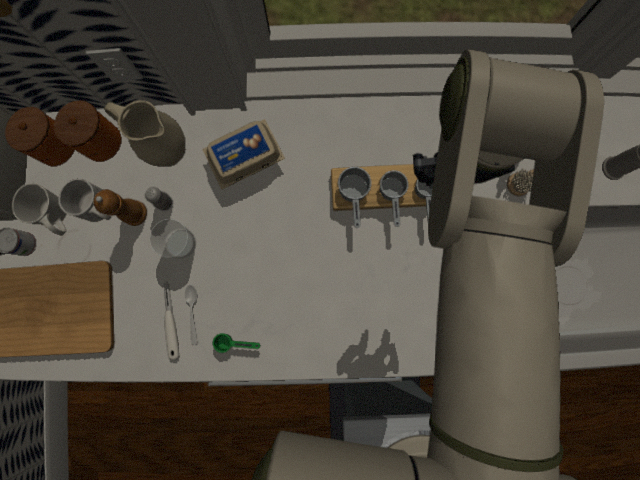

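All four cups are seated with their floors at about 20 mm, as expected. The egg box and glass are in the same pixels as at the start. I hand the job in.

```bash
python3 -c "
from rig import env,close_job
s=env.observe();print(s['time_s'],s['ft_force'])
close_job()"
```

```text
30.55 [ 0.59453061 -0.25042622 -0.31992626]
the job is handed in; nothing more can be done
```

All four measuring cups are in their own wells, largest to smallest, with the handles straight out to the front. I handed the job in at 30.6 s of the 93 s allowed. I picked up each cup by its handle and lowered it level into its well before letting go.

- **Position and level:** In the last close views, each cup's axis was about 1 mm or less from its well centre. Rim heights were within 0.6 mm of fully down, and the fitted tilts were no more than about 0.03 rad.
- **Handles:** For cups 1, 3 and 4 the handle angle measured within about 1.5° of square to the row. For cup 2 the final automatic handle reading was spoiled by gripper pixels (9° and a handle height of 0.39 m), so I discarded it; the pictures show that handle straight.
- **Egg box and glass:** Both look unmoved in the top view. The network's estimates shifted by about 5 mm for the egg box and 13 mm for the glass, but both sit at the same pixels as at the start, so I take that as network noise.
- **Other checks:** The wrist force readings I saw stayed within about 2 N. One malformed move call was refused and had no effect.

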